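# Put the hardness reference blocks back in their cases

### The arm

A 6-joint arm with a two-finger parallel gripper is mounted at the origin on the work surface. World frame = base frame: x ahead of the robot, y to its left, z up, the work surface at z = 0. Lengths are in m, angles in rad, forces in N, time in s.
With the tool pointing down it reaches from about 0.375 to 0.9 m from the base axis. Payload 3.1 kg.
Tool frame: the origin (TCP) lies on the centre line of the jaws, within the pads' length; the fingertips stand robot.tip_reach ahead of it and the grasp point (between the pads) is the TCP (robot.tip_reach is the distance from the TCP to the fingertips, in m); z points along the fingers, y is the direction in which the jaws open and shut (so a half turn about z gives the same grasp; the last joint's range is limited). The gripper opens to 87 mm and grips with 3 to 60 N. Pads are 19 mm wide; open, the fingers measure 117 mm over their backs; the gripper's body (75 mm by 190 mm) begins 51 mm behind the grasp point.
Start: joints at [0.977, 0.527, 1.433, -0, 1.181, -0.178], TCP at [0.252, 0.572, 0.242] pointing down, gripper open.
Joint ranges: [-3.08, 3.08], [-0.75, 2.2], [0.22, 2.44], [-1.43, 4.57], [0, 2.65], [-2.85, 2.85]. Speed limits (rad/s): [2.79, 2.79, 3.14, 3.14, 3.14, 3.14].

### API

Orientations are given as a unit quaternion [x, y, z, w].
In Python, from rig import telemetry, viewer, robot gives the robot as it stands. The module is installed in compiled form; this text tells all that it offers.
- The arm moves only by the tool step_arm, never from a script. Its argument "targets" is a list of rows, each an object of numbers: "dx", "dy", "dz": the shift along the tool's x, y, z in m; "rx", "ry", "rz": the turn, a rotation vector about the tool's x, y, z in degrees. In form: [{"dx": .., "dy": .., "dz": .., "rx": .., "ry": .., "rz": ..}, ...]. A call has exactly 5 rows; each row is the pose to reach, as a shift and turn from the pose measured when the call began, along the tool's axes at that moment; what a row does not reach only later rows make up. A row lasts 1/8 s, in which the tool goes at most 62.5 mm and 10.7 degrees, less where a joint would pass 70% of its speed; a pose out of reach is approached as far as the arm can. A call with a gripper value outside its range is refused whole. "gripper" is the opening, from 0 (shut) to 1 (fully open), set as the call begins (left out, the last holds). The fingers move at their own pace and stop on an object; "force" is the grip in N (left out, the last holds). Time passes only in rows, so rows that repeat a pose let the fingers close, or fill a call up. It gives the time, the measured TCP pose, the force and the opening at its end, in the units of the state.
- telemetry.get_obs(): the state, without advancing time (a new reading comes with each control period).
- viewer.camera(name): name is "scene" or "top" or "wrist"; returns a dict with "img" (420x560x3 uint8, blue, green, red), "depth" (420x560 float32, m along the optical axis (not along the pixel's ray), 0 where there is no reading), "K" (3x3 intrinsics, pixels), "R" (3x3) and "t" (3): a world point X has camera coordinates R X + t. Camera axes: x right, y down, z forward; pixel columns grow to the right and rows downward; lengths in m; the calibration is good to about 2 mm. A picture is of the moment at which its call begins.
- robot.hand_in(): hands the job in, once; it reports no verdict.
The state is a dict: "time": time; "q": joint angles; "joint_velocities": joint speeds; "joint_torque": joint torques, N m; "position": TCP position; "tool_rot": TCP orientation; "ft_force": force on the tool from outside, world axes, zero at the start; "moment": the same for the moment, N m; "grip_width": finger opening in m.
Only numpy, scipy, OpenCV 4.12 (cv2) and the standard library are available. Lean on these libraries where they do the work, as an engineer would, in place of code of your own. Each camera call takes 0.05 s, during which the arm holds its last target.

### The job

The check of the hardness tester is finished: take the pile of four reference blocks apart from the top, one block at a time, and lay each flat, test face up, fully down in the fitted recess of its own case - brass disc in the yellow case, steel disc in the red, square block in the green, long block in the blue. Set the blocks down without dropping them, never lift one with another still lying on it, and leave the reading microscope and the wash bottle standing where they are.

Things in the scene. Friction and masses are not known exactly. Their poses are not given: they have to be found in the camera images.
- long_block: The lowest block of the pile: a grey steel reference block, 110 x 60 mm and 15 mm thick, about 0.8 kg, lying on the bench with the other three blocks on top of it. Loose; origin at the centre of its underside, z up out of the test face. Its x axis runs along the 110 mm length, y across the 60 mm width (grip it across this width).
- round_block: Bright steel disc, 46 mm in diameter and 14 mm thick, about 0.18 kg. It lies on one end of the long block, centre about 29 mm from the long block's centre; which end changes. Loose; origin at the centre of its underside, z up out of the test face.
- square_block: Pale aluminium reference block, 40 x 40 mm and 14 mm thick, about 60 g, lying on the other end of the long block from the round one (about 10 mm between them), its sides nearly parallel to the long block's. Loose; origin at the centre of its underside, z up out of the test face. x and y are square to its sides.
- brass_block: Small yellow brass disc, 26 mm in diameter and 14 mm thick, about 60 g: the top of the pile, lying on either the round or the square block. Loose; origin at the centre of its underside, z up out of the test face.
- long_case: Blue storage case for the long block: 140 x 90 mm, black foam with a rectangular recess 122 x 72 mm at its centre, long along the case's x axis. Fixed, open. Origin: centre of its underside on the bench, z up. Foam and rim tops 16 mm above it; recess 6 mm deep, its light grey floor 10 mm above the origin; about 6 mm play round the block, which stands 8 to 9 mm proud (grip it by its upper 7 mm).
- round_case: Red storage case for the round steel block: 78 x 78 mm, black foam with a round recess 58 mm in diameter at its centre. Fixed, open. Origin: centre of its underside on the bench, z up. Foam and rim tops 16 mm above it; recess 6 mm deep, its light grey floor 10 mm above the origin; about 6 mm play round the block, which stands 8 to 9 mm proud (grip it by its upper 7 mm).
- square_case: Green storage case for the square block: 74 x 74 mm, black foam with a square recess 52 x 52 mm at its centre, sides along the case's x and y axes. Fixed, open. Origin: centre of its underside on the bench, z up. Foam and rim tops 16 mm above it; recess 6 mm deep, its light grey floor 10 mm above the origin; about 6 mm play round the block, which stands 8 to 9 mm proud (grip it by its upper 7 mm).
- brass_case: Yellow storage case for the small brass block: 58 x 58 mm, black foam with a round recess 38 mm in diameter at its centre. Fixed, open. Origin: centre of its underside on the bench, z up. Foam and rim tops 16 mm above it; recess 6 mm deep, its light grey floor 10 mm above the origin; about 6 mm play round the block, which stands 8 to 9 mm proud (grip it by its upper 7 mm).
- reading_microscope: Dark grey upright tube, 46 mm across its foot and 125 mm tall, standing loose on the bench near the middle, farther from the robot; a bystander that topples easily. Origin at the centre of its foot, z up.
- wash_bottle: White plastic bottle with a red cap, 60 mm in diameter and 135 mm tall, standing loose at the far left; a bystander. Origin at the centre of its base, z up.
There are look-alikes about, which are no part of the job. Leave any brown or pink look-alike of the long_block alone.

How it is judged:
At the end, for the whole second after the job is handed in: All four blocks are released and at rest, each flat (within 3 degrees) in its own case with its underside on the recess floor (10 mm, within 2.5 mm, above the case's origin) and its centre within 10 mm of the case's centre (horizontal distance between long_block and long_case below 0.01 m and z of long_block in the frame of long_case between 0.0075 and 0.0125 m and angle between each of long_block, round_block, square_block, brass_block's own z axis and vertical below 0.06 rad and linear speed of each of long_block, round_block, square_block, brass_block below 0.02 m/s and angular speed of each of long_block, round_block, square_block, brass_block below 0.1 rad/s and horizontal distance between round_block and round_case below 0.01 m and z of round_block in the frame of round_case between 0.0075 and 0.0125 m and horizontal distance between square_block and square_case below 0.01 m and z of square_block in the frame of square_case between 0.0075 and 0.0125 m and horizontal distance between brass_block and brass_case below 0.01 m and z of brass_block in the frame of brass_case between 0.0075 and 0.0125 m); the robot touches nothing.
It fails at once if a block is dropped or falls (more than about 18 mm) ((linear speed of long_block above 0.6 m/s and contact force between the fingers and long_block below 0.05 N) or (linear speed of round_block above 0.6 m/s and contact force between the fingers and round_block below 0.05 N) or (linear speed of square_block above 0.6 m/s and contact force between the fingers and square_block below 0.05 N) or (linear speed of brass_block above 0.6 m/s and contact force between the fingers and brass_block below 0.05 N)).
It fails at once if a block is lifted with another block still lying on it ((height (world z) of long_block above 0.03 m and contact force between long_block and round_block above 0.1 N) or (height (world z) of long_block above 0.03 m and contact force between long_block and square_block above 0.1 N) or (height (world z) of long_block above 0.03 m and contact force between long_block and brass_block above 0.1 N) or (height (world z) of round_block above 0.035 m and contact force between round_block and brass_block above 0.1 N) or (height (world z) of square_block above 0.035 m and contact force between square_block and brass_block above 0.1 N)).
It fails at once if the reading microscope or the wash bottle is knocked over or pushed more than 30 mm (distance of any of reading_microscope, wash_bottle from where it was at the start of the episode above 0.03 m or angle between any of reading_microscope, wash_bottle's own z axis and vertical above 0.35 rad).
It also fails if it takes over 117 s, if anything falls off the work surface, if the arm or the gripper's body presses on something with over 40 N, if the wrist force passes 120 N, or if a joint passes its speed limit or range.

## Working session

There is one attempt and no reset: what is moved stays moved. The work goes in short steps, Python scripts to look and compute and a tool call to move; the robot and the scene stay as the last step left them, time stands still between calls to the robot, and variables do not carry over. Pictures are saved under pics/ and viewed, and the job is handed in when it is done.

Besides the shell and the picture viewer there is one more tool, called after "Request:" by a JSON object that holds its "fn" and its "kwargs". step_arm: Moves the arm, as the interface text tells. Its arguments: {"type":"object","properties":{"targets":{"type":"array"},"gripper":{"type":"number"},"force":{"type":"number"}},"required":["targets"]}

```bash
mkdir -p pics; python3 - <<'E'
from rig import telemetry, viewer, robot
import cv2
o=telemetry.get_obs();print(o, robot.tip_reach)
for n in ["scene","top","wrist"]:
    c=viewer.camera(n);cv2.imwrite(f"pics/{n}0.png",c["img"]);print(n,c["K"].tolist(),c["R"].round(3).tolist(),c["t"].round(3).tolist())
E
```

```text
{'time': 0.0, 'q': array([ 9.76498524e-01,  5.28442974e-01,  1.43392972e+00,  4.34734934e-05,
        1.18139688e+00, -1.78503257e-01]), 'joint_velocities': array([-0.00078109,  0.00048954, -0.00054279, -0.00107549,  0.00012842,
       -0.00042115]), 'joint_torque': array([ 1.52838318e-03, -4.40033305e+01, -1.76593083e+01,  6.30994420e-02,
        5.81752346e-02, -1.82331401e-04]), 'position': array([0.25201105, 0.57116941, 0.24057713]), 'tool_rot': array([ 2.06410882e-01,  9.78464799e-01, -1.00063371e-03, -4.28811698e-04]), 'ft_force': array([0.36415223, 0.07238219, 0.55900291]), 'moment': array([-0.02636237, -0.01104424, -0.04394021]), 'grip_width': 0.08707223474475113} 0.019
scene [[414.1633323135276, 0.0, 283.76298896227206], [0.0, 414.1633323135276, 208.57295997136558], [0.0, 0.0, 1.0]] [[0.35, 0.937, 0.006], [0.777, -0.287, -0.56], [-0.523, 0.201, -0.829]] [-0.243, -0.335, 1.39]
top [[436.59492970620954, 0.0, 276.95599851069966], [0.0, 436.59492970620954, 204.09129744265383], [0.0, 0.0, 1.0]] [[-0.01, -1.0, -0.013], [-0.985, 0.012, -0.173], [0.173, 0.011, -0.985]] [0.095, 0.493, 1.381]
wrist [[304.10448141681013, 0.0, 279.20140254025546], [0.0, 304.10448141681013, 210.37599728678038], [0.0, 0.0, 1.0]] [[0.403, 0.915, -0.001], [0.887, -0.39, 0.248], [0.227, -0.101, -0.969]] [-0.625, -0.031, 0.39]
```

View pics/top0.png

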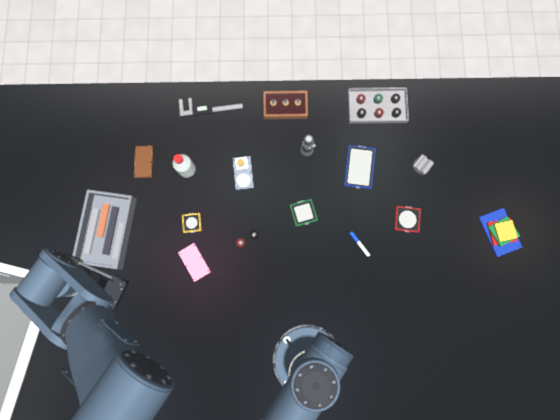

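View pics/scene0.png

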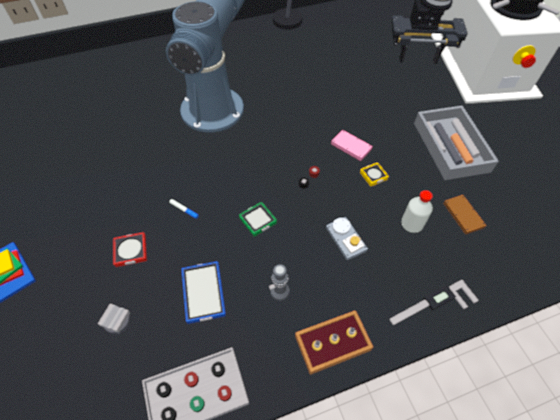

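View pics/wrist0.png

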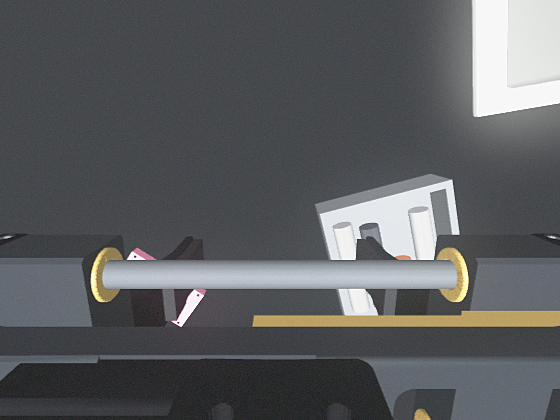

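The top view shows the pile at about (243,172). Brass sits on the square at the far end and the round disc at the near end. The cases are yellow (191,222), green (303,213), blue (360,167) and red (408,219), the microscope is at (308,145), and the bottle is at (183,165). I'll enlarge these for measuring.

```bash
cat > h.py <<'E'
from rig import telemetry, viewer, robot
import numpy as np, cv2
from scipy.spatial.transform import Rotation as Ro
def ray(c,u,v,z):
    "pixel -> world point at height z"
    d=c["R"].T@np.linalg.inv(c["K"])@np.array([u,v,1.]); o=-c["R"].T@c["t"]
    return o+d*(z-o[2])/d[2]
def proj(c,X):
    p=c["K"]@(c["R"]@np.asarray(X,float)+c["t"]); return p[:2]/p[2]
def crop(c,u,v,w,h,s,name):
    im=c["img"][v-h:v+h,u-w:u+w]; cv2.imwrite("pics/"+name,cv2.resize(im,None,fx=s,fy=s,interpolation=cv2.INTER_CUBIC))
E
python3 - <<'E'
from h import *
c=viewer.camera("top");np.save
im=c["img"]
def cr(u,v,r=25,s=8): return cv2.resize(im[v-r:v+r,u-r:u+r],None,fx=s,fy=s,interpolation=cv2.INTER_CUBIC)
cv2.imwrite("pics/a.png",cv2.resize(im[150:195,215:275],None,fx=12,fy=12,interpolation=cv2.INTER_CUBIC))
# light floor blobs of recesses
g=im.min(axis=2)
for n,(u,v) in dict(brass=(191,222),square=(303,213),long=(360,167),round=(408,219)).items():
    r=24 if n=="long" else 16
    m=np.zeros(g.shape,np.uint8);m[v-r:v+r,u-r:u+r]=(g[v-r:v+r,u-r:u+r]>140)
    k,l,st,ce=cv2.connectedComponentsWithStats(m);i=1+np.argmax(st[1:,4])
    cs,_=cv2.findContours((l==i).astype(np.uint8),cv2.RETR_EXTERNAL,cv2.CHAIN_APPROX_NONE)
    P=np.array([ray(c,*p[0],0.010)[:2] for p in cs[0]]).astype(np.float32)
    rc=cv2.minAreaRect(P*1000)
    print(n,ce[i],st[i],ray(c,*ce[i],.010).round(4),rc)
    # depth
    print("   z depth",)
d=c["depth"]
for (u,v) in [(243,164),(241,157),(243,181),(191,222),(303,213),(360,167),(408,219)]:
    X=c["R"].T@(np.linalg.inv(c["K"])@np.array([u,v,1.])*d[v,u]-c["t"]);print((u,v),X.round(4))
E
```

```text
brass [191.28947368 222.42982456] [186 217  12  12 114] [0.4416 0.3755 0.01  ] ((442.24224853515625, 375.68328857421875), (36.119667053222656, 37.18328094482422), 45.46794509887695)
   z depth
square [303.19548872 212.20300752] [294 203  19  19 266] [0.4717 0.003  0.01  ] ((471.65362548828125, 2.9695587158203125), (54.46241760253906, 54.57958221435547), 15.569108009338379)
   z depth
long [359.48280255 166.69171975] [347 148  26  38 785] [ 0.6253 -0.1905  0.01  ] ((625.9467163085938, -190.58914184570312), (74.48207092285156, 123.78842163085938), 81.70467376708984)
   z depth
round [407.31075697 218.8247012 ] [399 210  18  18 251] [ 0.4455 -0.3408  0.01  ] ((445.0115661621094, -341.3562316894531), (57.36091613769531, 55.370445251464844), 42.63314437866211)
   z depth
(243, 164) [0.6306 0.2011 0.0439]
(241, 157) [0.6634 0.2107 0.0141]
(243, 181) [0.5776 0.2028 0.0229]
(191, 222) [0.443  0.3764 0.0104]
(303, 213) [0.4698 0.0034 0.0047]
(360, 167) [ 0.6243 -0.1923  0.0095]
(408, 219) [ 0.4447 -0.3428  0.0109]
```

View pics/a.png

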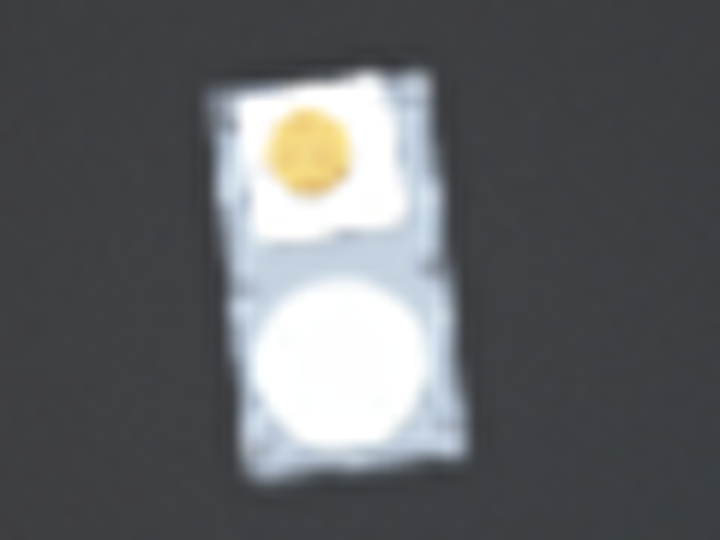

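```bash
cat >> h.py <<'E'
def plan(x,y,z,yaw):
    "shift/turn in tool axes to put TCP at x,y,z pointing down with tool-y at yaw deg (mod 180 nearest)"
    o=telemetry.get_obs();R0=Ro.from_quat(o["tool_rot"]);p=R0.inv().apply(np.array([x,y,z])-o["position"])
    a=np.deg2rad(yaw);best=None
    ya=np.array([np.cos(a),np.sin(a),0]);za=np.array([0,0,-1.])
    R1=Ro.from_matrix(np.c_[np.cross(ya,za),ya,za])
    rv=np.rad2deg((R0.inv()*R1).as_rotvec())
    y0=R0.as_matrix()[:,1]
    print("t %.2f pos %s yaw %.2f tilt %.2f q6 %.2f w %.4f"%(o["time"],o["position"].round(4),np.rad2deg(np.arctan2(y0[1],y0[0])),np.rad2deg(np.arccos(-R0.as_matrix()[2,2])),o["q"][5],o["grip_width"]))
    print("-> d(mm)",(p*1000).round(1),"rv(deg)",rv.round(2))
E
python3 - <<'E'
from h import *
c=viewer.camera("wrist");o=telemetry.get_obs();R0=Ro.from_quat(o["tool_rot"])
C=-c["R"].T@c["t"];print("wristcam in tool",R0.inv().apply(C-o["position"]).round(4),"axes in tool",R0.inv().apply(c["R"]).round(3).tolist())
t=viewer.camera("top");print("topcam",-t["R"].T@t["t"])
f=lambda x,y:(215+(x+.5)/12-.5,150+(y+.5)/12-.5)
print("brass",ray(t,*f(310,151),.043))
for p in [(340,362)]:print("round",ray(t,*f(*p),.029))
for p in [(240,95),(383,75),(403,222),(258,240)]:print("sq",ray(t,*f(*p),.029).round(4))
for p in [(207,92),(430,70),(468,460),(250,480)]:print("long",ray(t,*f(*p),.012).round(4))
s=viewer.camera("scene")
print("mic top",ray(t,308,139,.125)); print("mic scene foot",ray(s,279,293,0.0),"bottle",ray(s,414,226,0.0))
plan(.54,.2,.3,94.5)
E
```

```text
wristcam in tool [ 0.0674  0.0008 -0.1438] axes in tool [[0.001, 1.0, -0.0], [-0.969, 0.0, -0.248], [-0.248, 0.0, 0.969]]
topcam [0.24703554 0.07414167 1.44658991]
brass [0.63739922 0.20993456 0.043     ]
round [0.58063836 0.20265305 0.029     ]
sq [0.6578 0.231  0.029 ]
sq [0.663  0.1909 0.029 ]
sq [0.6205 0.1852 0.029 ]
sq [0.6158 0.2257 0.029 ]
long [0.6637 0.2423 0.012 ]
long [0.6693 0.1789 0.012 ]
long [0.556  0.1682 0.012 ]
long [0.5511 0.2293 0.012 ]
mic top [ 0.68710402 -0.01113784  0.125     ]
mic scene foot [ 6.94604419e-01 -1.26578059e-02 -1.11022302e-16] bottle [0.64025586 0.40133146 0.        ]
t 0.35 pos [0.2523 0.5716 0.2413] yaw 66.17 tilt 0.03 q6 -0.18 w 0.0873
-> d(mm) [-413.2 -223.8  -58.6] rv(deg) [-3.000e-02 -1.000e-02 -2.833e+01]
```

```bash
python3 -c "
from h import *
plan(.68,.205,.23,95)"
```

```text
t 0.35 pos [0.2523 0.5716 0.2413] yaw 66.17 tilt 0.03 q6 -0.18 w 0.0873
-> d(mm) [-539.3 -162.6   11.3] rv(deg) [-3.000e-02 -1.000e-02 -2.883e+01]
```

Request:
{"fn": "step_arm", "kwargs": {"targets": [{"dx": -0.054,"dy": -0.016,"dz": 0,"rz": -3},{"dx": -0.108,"dy": -0.032,"dz": 0,"rz": -6},{"dx": -0.162,"dy": -0.048,"dz": 0,"rz": -9},{"dx": -0.216,"dy": -0.064,"dz": 0,"rz": -12},{"dx": -0.27,"dy": -0.081,"dz": 0,"rz": -15}], "gripper": 1}}

```text
invalid input
```

```bash
python3 -c "
from h import *
plan(.68,.205,.23,95)"
```

```text
t 0.35 pos [0.2523 0.5716 0.2413] yaw 66.17 tilt 0.03 q6 -0.18 w 0.0873
-> d(mm) [-539.3 -162.6   11.3] rv(deg) [-3.000e-02 -1.000e-02 -2.883e+01]
```

Probably every row needs all six keys.

Request:
{"fn": "step_arm", "kwargs": {"targets": [{"dx": -0.054,"dy": -0.016,"dz": 0,"rx": 0,"ry": 0,"rz": -3},{"dx": -0.108,"dy": -0.032,"dz": 0,"rx": 0,"ry": 0,"rz": -6},{"dx": -0.162,"dy": -0.048,"dz": 0,"rx": 0,"ry": 0,"rz": -9},{"dx": -0.216,"dy": -0.064,"dz": 0,"rx": 0,"ry": 0,"rz": -12},{"dx": -0.27,"dy": -0.081,"dz": 0,"rx": 0,"ry": 0,"rz": -15}], "gripper": 1}}

```text
time: 0.98
position: [0.4679, 0.3873, 0.2415]
tool_rot: [0.076, 0.997, -0.0, 0.0]
ft_force: [-0.3, 0.1, -0.5]
grip_width: 0.0872
```

```bash
python3 -c "
from h import *
plan(.68,.205,.23,95)"
```

```text
t 0.97 pos [0.4679 0.3873 0.2415] yaw 81.28 tilt 0.01 q6 -0.91 w 0.0872
-> d(mm) [-237.2 -148.    11.5] rv(deg) [-0.000e+00  1.000e-02 -1.372e+01]
```

Request:
{"fn": "step_arm", "kwargs": {"targets": [{"dx": -0.047,"dy": -0.03,"dz": 0,"rx": 0,"ry": 0,"rz": -3},{"dx": -0.095,"dy": -0.059,"dz": 0,"rx": 0,"ry": 0,"rz": -6},{"dx": -0.143,"dy": -0.089,"dz": 0.004,"rx": 0,"ry": 0,"rz": -9},{"dx": -0.19,"dy": -0.118,"dz": 0.008,"rx": 0,"ry": 0,"rz": -11.5},{"dx": -0.237,"dy": -0.148,"dz": 0.0115,"rx": 0,"ry": 0,"rz": -13.7}]}}

```text
time: 1.6
position: [0.681, 0.2038, 0.2298]
tool_rot: [-0.044, 0.999, 0.0, 0.0]
ft_force: [0.0, 0.5, -0.1]
grip_width: 0.0867
```

```bash
python3 -c "
from h import *
plan(.68,.205,.23,95)
c=viewer.camera('wrist');cv2.imwrite('pics/w1.png',c['img'])
cv2.imwrite('pics/w1c.png',cv2.resize(c['img'][60:210,180:380],None,fx=4,fy=4,interpolation=cv2.INTER_CUBIC))
import pickle;pickle.dump(c,open('w1.pkl','wb'))"
```

```text
t 1.60 pos [0.681  0.2038 0.2298] yaw 95.05 tilt 0.01 q6 -1.53 w 0.0867
-> d(mm) [ 0.9  1.3 -0.2] rv(deg) [0.01 0.01 0.05]
```

View pics/w1.png

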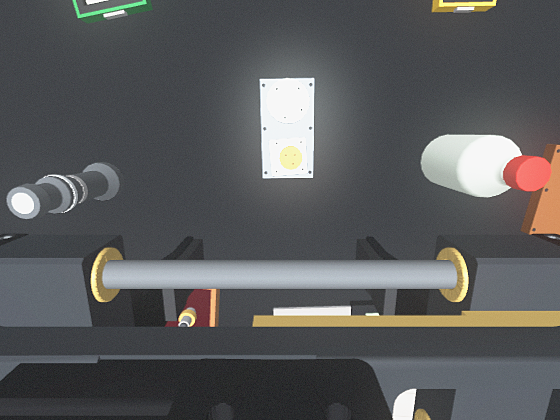

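View pics/w1c.png

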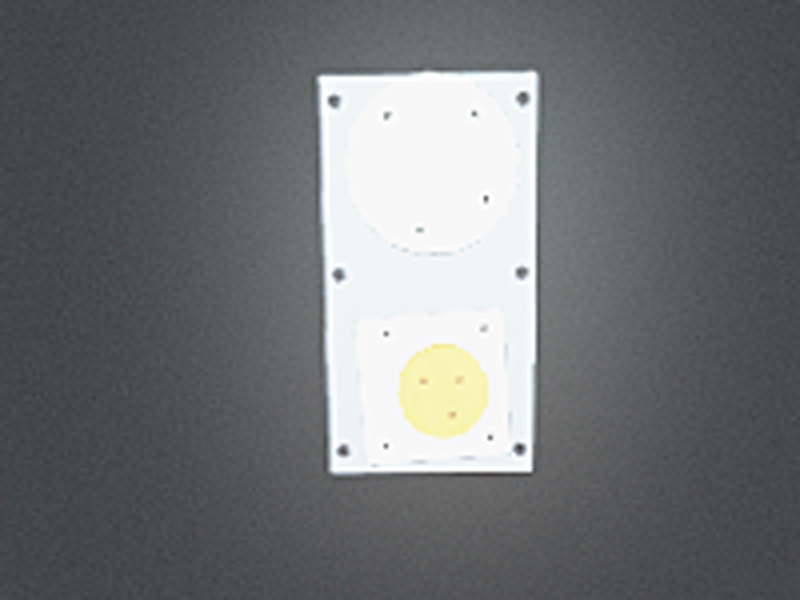

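The wrist crop shows brass at about (444,391), the round disc at (433,165), square corners near (357,320), (503,310), (512,453) and (370,465), and long-block corners at (319,76), (538,72), (533,471) and (331,472).

```bash
cat >> h.py <<'E'
import pickle
E
python3 - <<'E'
from h import *
c=pickle.load(open('w1.pkl','rb'))
f=lambda x,y:(180+(x+.5)/4-.5,60+(y+.5)/4-.5)
def q(n,ps,z):
    P=np.array([ray(c,*f(*p),z)[:2] for p in ps]);print(n,P.round(4).tolist(),"c",P.mean(0).round(4),"len",[round(np.linalg.norm(P[i]-P[i-1])*1000,1) for i in range(len(P))],"ang",[round(float(np.degrees(np.arctan2(*(P[i]-P[i-1])[::-1]))),1) for i in range(len(P))])
q("brass",[(444,391)],.043);q("brassLR",[(399,391),(488,391)],.043)
q("round",[(433,167)],.029);q("rLR",[(346,165),(519,165)],.029)
q("sq",[(357,320),(503,310),(512,453),(370,465)],.029)
q("long",[(319,76),(538,72),(533,471),(331,472)],.015)
q("holes",[(334,101),(522,98),(519,449),(343,451)],.015)
D=c['depth']
for p in [(444,391),(433,167),(433,285),(375,330)]:
    u,v=map(int,f(*p));X=c["R"].T@(np.linalg.inv(c["K"])@np.array([u,v,1.])*D[v,u]-c["t"]);print(p,X.round(4))
plan(.637,.207,.12,95)
E
```

```text
brass [[0.6391, 0.2134]] c [0.6391 0.2134] len [np.float64(0.0)] ang [0.0]
brassLR [[0.6402, 0.2013], [0.6381, 0.2252]] c [0.6391 0.2133] len [np.float64(23.9), np.float64(23.9)] ang [-84.9, 95.1]
round [[0.5814, 0.2053]] c [0.5814 0.2053] len [np.float64(0.0)] ang [0.0]
rLR [[0.5829, 0.182], [0.5788, 0.2282]] c [0.5809 0.2051] len [np.float64(46.3), np.float64(46.3)] ang [-84.9, 95.1]
sq [[0.623, 0.1882], [0.6168, 0.2281], [0.6558, 0.2349], [0.6627, 0.1951]] c [0.6396 0.2116] len [np.float64(40.3), np.float64(40.4), np.float64(39.6), np.float64(40.4)] ang [-170.1, 98.9, 10.0, -80.1]
long [[0.5594, 0.1722], [0.553, 0.2318], [0.6622, 0.2432], [0.6678, 0.1836]] c [0.6106 0.2077] len [np.float64(109.0), np.float64(60.0), np.float64(109.8), np.float64(59.9)] ang [-174.0, 96.1, 5.9, -84.6]
holes [[0.5654, 0.1767], [0.56, 0.2282], [0.6561, 0.2383], [0.6613, 0.1867]] c [0.6107 0.2075] len [np.float64(96.4), np.float64(51.8), np.float64(96.6), np.float64(51.9)] ang [-174.1, 95.9, 6.0, -84.3]
(444, 391) [0.6387 0.2126 0.0445]
(433, 167) [0.5812 0.2043 0.0301]
(433, 285) [0.6109 0.2075 0.0168]
(375, 330) [0.6251 0.1929 0.0295]
t 1.65 pos [0.6872 0.1972 0.2292] yaw 94.81 tilt 0.47 q6 -1.53 w 0.0871
-> d(mm) [ 50.   14.5 108.8] rv(deg) [-0.28  0.38 -0.19]
```

Request:
{"fn": "step_arm", "kwargs": {"targets": [{"dx": 0.012,"dy": 0.004,"dz": 0.02,"rx": 0,"ry": 0.2,"rz": 0},{"dx": 0.03,"dy": 0.009,"dz": 0.05,"rx": -0.2,"ry": 0.3,"rz": 0},{"dx": 0.0467,"dy": 0.013,"dz": 0.08,"rx": -0.3,"ry": 0.4,"rz": 0},{"dx": 0.0467,"dy": 0.013,"dz": 0.109,"rx": -0.3,"ry": 0.4,"rz": 0},{"dx": 0.0467,"dy": 0.013,"dz": 0.109,"rx": -0.3,"ry": 0.4,"rz": 0}]}}

```text
time: 2.28
position: [0.6382, 0.2056, 0.1173]
tool_rot: [-0.042, 0.999, -0.0, -0.003]
ft_force: [-0.6, -0.5, -0.1]
grip_width: 0.0865
```

```bash
python3 -c "
from h import *
plan(.6391,.2133,.0555,95)"
```

```text
t 2.27 pos [0.6382 0.2056 0.1173] yaw 94.81 tilt 0.36 q6 -1.51 w 0.0865
-> d(mm) [-1.9  7.6 61.8] rv(deg) [-0.   -0.36 -0.19]
```

Request:
{"fn": "step_arm", "kwargs": {"targets": [{"dx": -0.002,"dy": 0.0076,"dz": 0.01,"rx": 0,"ry": -0.3,"rz": 0},{"dx": -0.002,"dy": 0.0076,"dz": 0.025,"rx": 0,"ry": -0.3,"rz": 0},{"dx": -0.002,"dy": 0.0076,"dz": 0.035,"rx": 0,"ry": -0.3,"rz": 0},{"dx": -0.002,"dy": 0.0076,"dz": 0.035,"rx": 0,"ry": -0.3,"rz": 0},{"dx": -0.002,"dy": 0.0076,"dz": 0.035,"rx": 0,"ry": -0.3,"rz": 0}]}}

```text
time: 2.9
position: [0.6397, 0.2133, 0.0825]
tool_rot: [-0.042, 0.999, 0.0, -0.0]
ft_force: [0.5, -0.3, 0.3]
grip_width: 0.087
```

```bash
python3 -c "
from h import *
plan(.6391,.2133,.0555,95)"
```

```text
t 2.90 pos [0.6397 0.2133 0.0825] yaw 94.80 tilt 0.03 q6 -1.50 w 0.0870
-> d(mm) [ 0.5  0.  27. ] rv(deg) [ 0.   -0.03 -0.2 ]
```

Accurate. I'll descend, then close gently.

Request:
{"fn": "step_arm", "kwargs": {"targets": [{"dx": 0,"dy": 0,"dz": 0.009,"rx": 0,"ry": 0,"rz": 0},{"dx": 0,"dy": 0,"dz": 0.018,"rx": 0,"ry": 0,"rz": 0},{"dx": 0,"dy": 0,"dz": 0.027,"rx": 0,"ry": 0,"rz": 0},{"dx": 0,"dy": 0,"dz": 0.027,"rx": 0,"ry": 0,"rz": 0},{"dx": 0,"dy": 0,"dz": 0.027,"rx": 0,"ry": 0,"rz": 0}], "gripper": 0.5}}

```text
time: 3.52
position: [0.6397, 0.2133, 0.0554]
tool_rot: [-0.042, 0.999, 0.0, -0.0]
ft_force: [0.3, 0.0, -0.2]
grip_width: 0.0472
```

Request:
{"fn": "step_arm", "kwargs": {"targets": [{"dx": 0,"dy": 0,"dz": 0,"rx": 0,"ry": 0,"rz": 0},{"dx": 0,"dy": 0,"dz": 0,"rx": 0,"ry": 0,"rz": 0},{"dx": 0,"dy": 0,"dz": 0,"rx": 0,"ry": 0,"rz": 0},{"dx": 0,"dy": 0,"dz": 0,"rx": 0,"ry": 0,"rz": 0},{"dx": 0,"dy": 0,"dz": 0,"rx": 0,"ry": 0,"rz": 0}], "gripper": 0, "force": 25}}

```text
time: 4.15
position: [0.6399, 0.2133, 0.0557]
tool_rot: [-0.042, 0.999, 0.0, -0.0]
ft_force: [-0.3, -0.7, 2.6]
grip_width: 0.0247
```

```bash
python3 -c "
from h import *
plan(.6391,.2133,.0555,95)
c=viewer.camera('wrist');cv2.imwrite('pics/w2.png',c['img'])"
```

```text
t 4.15 pos [0.6399 0.2133 0.0557] yaw 94.80 tilt 0.00 q6 -1.50 w 0.0247
-> d(mm) [0.8 0.  0.2] rv(deg) [ 0.  -0.  -0.2]
```

View pics/w2.png

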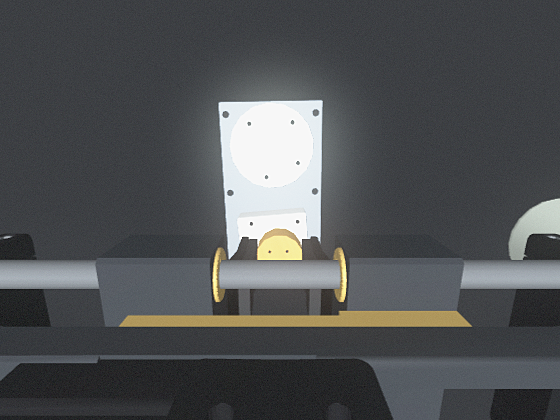

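Request:
{"fn": "step_arm", "kwargs": {"targets": [{"dx": 0,"dy": 0,"dz": -0.01,"rx": 0,"ry": 0,"rz": 0},{"dx": 0,"dy": 0,"dz": -0.04,"rx": 0,"ry": 0,"rz": 0},{"dx": 0,"dy": 0,"dz": -0.08,"rx": 0,"ry": 0,"rz": 0},{"dx": 0,"dy": 0,"dz": -0.12,"rx": 0,"ry": 0,"rz": 0},{"dx": 0,"dy": 0,"dz": -0.15,"rx": 0,"ry": 0,"rz": 0}]}}

```text
time: 4.82
position: [0.6403, 0.2135, 0.2082]
tool_rot: [-0.042, 0.999, 0.0, 0.001]
ft_force: [0.5, -0.2, -1.0]
grip_width: 0.0245
```

```bash
python3 -c "
from h import *
plan(.52,.37,.2,95)"
```

```text
t 4.83 pos [0.6403 0.2135 0.2082] yaw 94.81 tilt 0.12 q6 -1.50 w 0.0245
-> d(mm) [106.8 166.1   8. ] rv(deg) [ 0.01  0.12 -0.19]
```

Request:
{"fn": "step_arm", "kwargs": {"targets": [{"dx": 0.027,"dy": 0.041,"dz": 0,"rx": 0,"ry": 0,"rz": 0},{"dx": 0.054,"dy": 0.083,"dz": 0,"rx": 0,"ry": 0,"rz": 0},{"dx": 0.08,"dy": 0.125,"dz": 0,"rx": 0,"ry": 0,"rz": 0},{"dx": 0.107,"dy": 0.166,"dz": 0,"rx": 0,"ry": 0,"rz": 0},{"dx": 0.107,"dy": 0.166,"dz": 0,"rx": 0,"ry": 0,"rz": 0}]}}

```text
time: 5.45
position: [0.5167, 0.3726, 0.2084]
tool_rot: [-0.044, 0.999, 0.0, 0.0]
ft_force: [-0.3, -1.8, -1.6]
grip_width: 0.0247
```

```bash
python3 -c "
from h import *
plan(.442,.3757,.2,95)
c=viewer.camera('wrist');cv2.imwrite('pics/w3.png',c['img']);pickle.dump(c,open('w3.pkl','wb'))
p=proj(c,(.442,.3757,.01)).astype(int);print(p)
u,v=p;crop(c,u,v,50,min(50,v),7,'w3c.png')"
```

```text
t 5.45 pos [0.5167 0.3726 0.2084] yaw 95.09 tilt 0.06 q6 -1.21 w 0.0247
-> d(mm) [74.1  9.7  8.3] rv(deg) [0.04 0.05 0.09]
[287 125]
```

View pics/w3c.png

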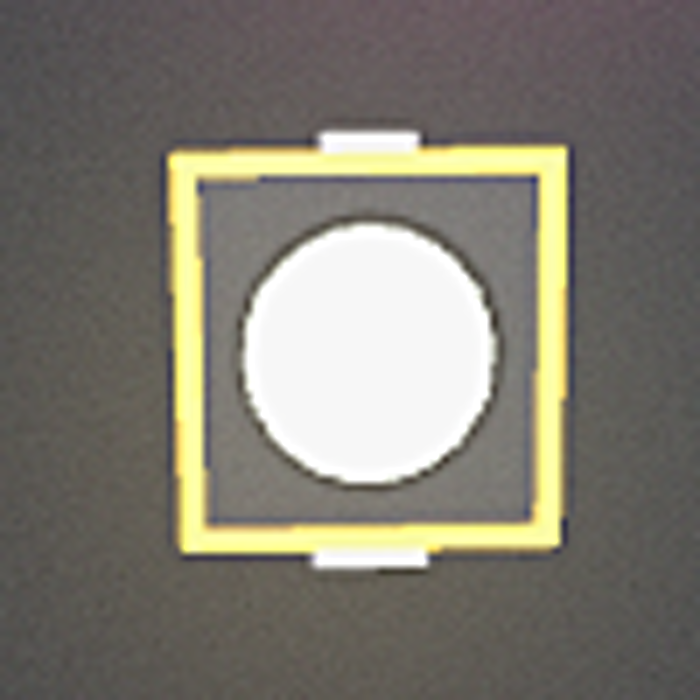

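View pics/w3.png

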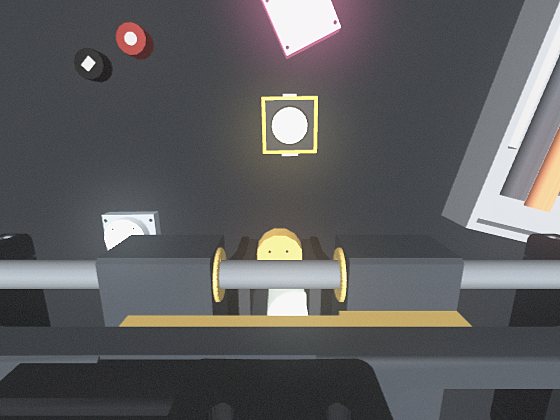

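The yellow case recess is centred at about (289.4,124.9) in the wrist view, and brass is held at (281,245).

```bash
python3 -c "
from h import *
c=pickle.load(open('w3.pkl','rb'))
X=ray(c,289.4,124.9,.01);print(X)
f=lambda x,y:(237+(x+.5)/7-.5,75+(y+.5)/7-.5)
P=[ray(c,*f(*p),.016)[:2] for p in [(168,153),(567,147),(560,546),(182,553)]];print(np.mean(P,0))
plan(X[0],X[1],.1,95)"
```

```text
[0.44125024 0.37800942 0.01      ]
[0.44169111 0.37776375]
t 5.50 pos [0.5184 0.3711 0.2084] yaw 95.00 tilt 0.13 q6 -1.21 w 0.0243
-> d(mm) [ 76.5  13.6 108.2] rv(deg) [-0.    0.13  0.  ]
```

Request:
{"fn": "step_arm", "kwargs": {"targets": [{"dx": 0.025,"dy": 0.004,"dz": 0.02,"rx": 0,"ry": 0,"rz": 0},{"dx": 0.051,"dy": 0.008,"dz": 0.05,"rx": 0,"ry": 0,"rz": 0},{"dx": 0.076,"dy": 0.013,"dz": 0.08,"rx": 0,"ry": 0,"rz": 0},{"dx": 0.076,"dy": 0.013,"dz": 0.108,"rx": 0,"ry": 0,"rz": 0},{"dx": 0.076,"dy": 0.013,"dz": 0.108,"rx": 0,"ry": 0,"rz": 0}]}}

```text
time: 6.12
position: [0.4414, 0.3759, 0.0986]
tool_rot: [-0.043, 0.999, -0.001, -0.001]
ft_force: [-0.8, 0.6, 0.4]
grip_width: 0.0248
```

```bash
python3 -c "
from h import *
plan(.4415,.378,.037,95)"
```

```text
t 6.12 pos [0.4414 0.3759 0.0986] yaw 94.93 tilt 0.15 q6 -1.14 w 0.0248
-> d(mm) [-0.3  2.2 61.6] rv(deg) [-0.12 -0.08 -0.07]
```

Request:
{"fn": "step_arm", "kwargs": {"targets": [{"dx": 0,"dy": 0.002,"dz": 0.018,"rx": 0,"ry": 0,"rz": 0},{"dx": 0,"dy": 0.002,"dz": 0.036,"rx": 0,"ry": 0,"rz": 0},{"dx": 0,"dy": 0.002,"dz": 0.05,"rx": 0,"ry": 0,"rz": 0},{"dx": 0,"dy": 0.002,"dz": 0.056,"rx": 0,"ry": 0,"rz": 0},{"dx": 0,"dy": 0.002,"dz": 0.058,"rx": 0,"ry": 0,"rz": 0}]}}

```text
time: 6.75
position: [0.4411, 0.3777, 0.0402]
tool_rot: [-0.043, 0.999, -0.001, -0.001]
ft_force: [-0.1, -0.6, 0.1]
grip_width: 0.0242
```

Request:
{"fn": "step_arm", "kwargs": {"targets": [{"dx": 0,"dy": 0,"dz": 0.001,"rx": 0,"ry": 0,"rz": 0},{"dx": 0,"dy": 0,"dz": 0.002,"rx": 0,"ry": 0,"rz": 0},{"dx": 0,"dy": 0,"dz": 0.003,"rx": 0,"ry": 0,"rz": 0},{"dx": 0,"dy": 0,"dz": 0.0038,"rx": 0,"ry": 0,"rz": 0},{"dx": 0,"dy": 0,"dz": 0.0038,"rx": 0,"ry": 0,"rz": 0}]}}

```text
time: 7.38
position: [0.4412, 0.3778, 0.0367]
tool_rot: [-0.043, 0.999, -0.001, -0.001]
ft_force: [-0.3, -0.2, 1.5]
grip_width: 0.0247
```

Request:
{"fn": "step_arm", "kwargs": {"targets": [{"dx": 0,"dy": 0,"dz": 0,"rx": 0,"ry": 0,"rz": 0},{"dx": 0,"dy": 0,"dz": 0,"rx": 0,"ry": 0,"rz": 0},{"dx": 0,"dy": 0,"dz": 0,"rx": 0,"ry": 0,"rz": 0},{"dx": 0,"dy": 0,"dz": 0,"rx": 0,"ry": 0,"rz": 0},{"dx": 0,"dy": 0,"dz": -0.01,"rx": 0,"ry": 0,"rz": 0}], "gripper": 0.5}}

```text
time: 8.0
position: [0.4406, 0.3775, 0.0463]
tool_rot: [-0.043, 0.999, -0.002, -0.002]
ft_force: [-0.1, 0.3, -1.0]
grip_width: 0.0436
```

Request:
{"fn": "step_arm", "kwargs": {"targets": [{"dx": 0,"dy": 0,"dz": -0.03,"rx": 0,"ry": 0,"rz": 0},{"dx": 0,"dy": 0,"dz": -0.07,"rx": 0,"ry": 0,"rz": 0},{"dx": -0.02,"dy": 0,"dz": -0.12,"rx": 0,"ry": 0,"rz": 0},{"dx": -0.06,"dy": 0,"dz": -0.165,"rx": 0,"ry": 0,"rz": 0},{"dx": -0.07,"dy": 0,"dz": -0.165,"rx": 0,"ry": 0,"rz": 0}]}}

```text
time: 8.62
position: [0.5159, 0.3856, 0.217]
tool_rot: [-0.043, 0.999, 0.001, 0.005]
ft_force: [-0.3, 0.6, -0.2]
grip_width: 0.0436
```

```bash
python3 -c "
from h import *
plan(.6396,.2116,.2,99.7)
c=viewer.camera('wrist');cv2.imwrite('pics/w4.png',c['img']);pickle.dump(c,open('w4.pkl','wb'))
u,v=proj(c,(.4413,.378,.024)).astype(int);print(u,v);crop(c,u,v,50,min(50,v),7,'w4c.png')"
```

```text
t 8.62 pos [0.5159 0.3856 0.217 ] yaw 94.88 tilt 0.54 q6 -1.19 w 0.0436
-> d(mm) [-108.2 -183.9   17.7] rv(deg) [ 0.08  0.54 -4.82]
276 122
```

View pics/w4c.png

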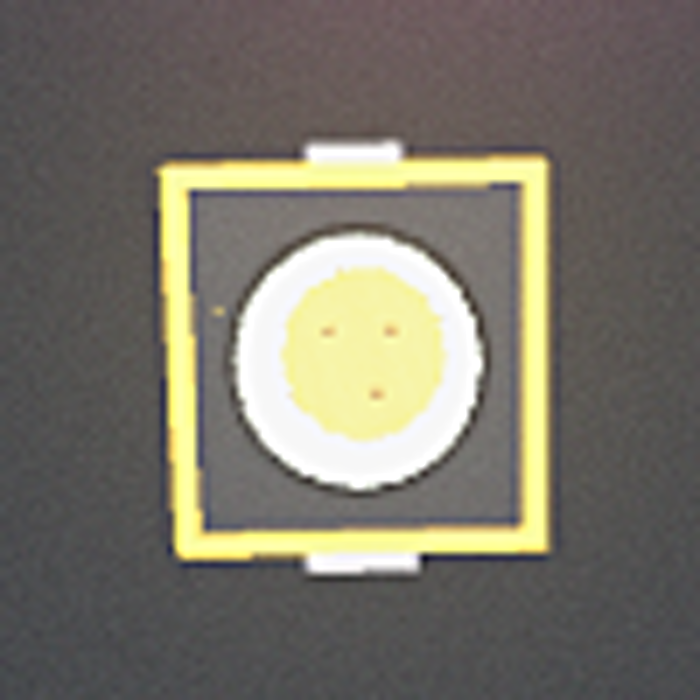

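Brass is centred and flat in the yellow recess (crop (363,352) within the recess at (360,360)). I'll go back over the pile for a fresh look.

```bash
python3 -c "
from h import *
plan(.685,.21,.2,99.7)"
```

```text
t 8.68 pos [0.5145 0.3847 0.214 ] yaw 94.87 tilt 0.23 q6 -1.19 w 0.0436
-> d(mm) [-155.  -188.5   14.7] rv(deg) [-0.03  0.23 -4.83]
```

Request:
{"fn": "step_arm", "kwargs": {"targets": [{"dx": -0.039,"dy": -0.047,"dz": 0,"rx": 0,"ry": 0.2,"rz": -1.5},{"dx": -0.078,"dy": -0.094,"dz": 0.003,"rx": 0,"ry": 0.2,"rz": -3},{"dx": -0.117,"dy": -0.141,"dz": 0.005,"rx": 0,"ry": 0.2,"rz": -4.8},{"dx": -0.155,"dy": -0.1885,"dz": 0.008,"rx": 0,"ry": 0.2,"rz": -4.8},{"dx": -0.155,"dy": -0.1885,"dz": 0.008,"rx": 0,"ry": 0.2,"rz": -4.8}], "gripper": 0.7}}

```text
time: 9.3
position: [0.6862, 0.2055, 0.204]
tool_rot: [-0.081, 0.997, -0.001, -0.001]
ft_force: [-0.2, 0.2, -0.5]
grip_width: 0.0606
```

```bash
python3 -c "
from h import *
c=viewer.camera('wrist');pickle.dump(c,open('w5.pkl','wb'))
cv2.imwrite('pics/w5c.png',cv2.resize(c['img'][60:210,180:380],None,fx=4,fy=4,interpolation=cv2.INTER_CUBIC))
plan(.6396,.2116,.2,99.7)"
```

```text
t 9.35 pos [0.6842 0.2078 0.2041] yaw 99.46 tilt 0.27 q6 -1.60 w 0.0606
-> d(mm) [43.3 11.   4.3] rv(deg) [-0.01 -0.27 -0.24]
```

View pics/w5c.png

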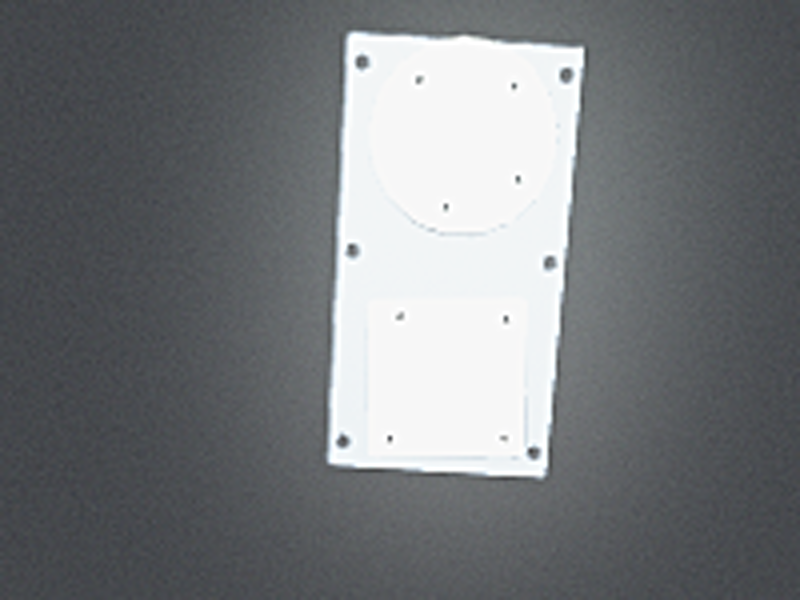

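```bash
python3 - <<'E'
from h import *
c=pickle.load(open('w5.pkl','rb'))
f=lambda x,y:(180+(x+.5)/4-.5,60+(y+.5)/4-.5)
def q(n,ps,z):
    P=np.array([ray(c,*f(*p),z)[:2] for p in ps]);print(n,"c",P.mean(0).round(4),"len",[round(np.linalg.norm(P[i]-P[i-1])*1000,1) for i in range(len(P))],"ang",[round(float(np.degrees(np.arctan2(*(P[i]-P[i-1])[::-1]))),1) for i in range(len(P))])
q("sq",[(366,298),(526,298),(523,457),(368,457)],.029)
q("round",[(464,138)],.029)
q("long",[(347,33),(583,47),(546,478),(330,464)],.015)
plan(.6396,.2116,.0555,99.5)
E
```

```text
sq c [0.6393 0.2108] len [np.float64(40.5), np.float64(40.7), np.float64(40.5), np.float64(40.7)] ang [-170.3, 99.4, 9.7, -80.6]
round c [0.5809 0.2051] len [np.float64(0.0)] ang [0.0]
long c [0.6106 0.2077] len [np.float64(109.3), np.float64(59.8), np.float64(109.9), np.float64(59.6)] ang [-173.7, 96.2, 6.2, -84.3]
t 9.35 pos [0.6842 0.2078 0.2041] yaw 99.46 tilt 0.27 q6 -1.60 w 0.0606
-> d(mm) [ 42.6  11.1 148.8] rv(deg) [-0.01 -0.27 -0.04]
```

Request:
{"fn": "step_arm", "kwargs": {"targets": [{"dx": 0.015,"dy": 0.004,"dz": 0.03,"rx": 0,"ry": -0.2,"rz": 0},{"dx": 0.03,"dy": 0.008,"dz": 0.07,"rx": 0,"ry": -0.2,"rz": 0},{"dx": 0.0432,"dy": 0.0104,"dz": 0.11,"rx": 0,"ry": -0.2,"rz": 0},{"dx": 0.0432,"dy": 0.0104,"dz": 0.125,"rx": 0,"ry": -0.2,"rz": 0},{"dx": 0.0432,"dy": 0.0104,"dz": 0.125,"rx": 0,"ry": -0.2,"rz": 0}], "gripper": 0.7}}

```text
time: 9.98
position: [0.6383, 0.2117, 0.0784]
tool_rot: [-0.083, 0.997, -0.0, -0.002]
ft_force: [0.8, 0.1, 0.2]
grip_width: 0.0607
```

```bash
python3 -c "
from h import *
plan(.6394,.211,.042,99.6)"
```

```text
t 9.97 pos [0.6383 0.2117 0.0784] yaw 99.53 tilt 0.19 q6 -1.58 w 0.0607
-> d(mm) [-1.1 -0.9 36.4] rv(deg) [ 0.01 -0.19 -0.07]
```

Request:
{"fn": "step_arm", "kwargs": {"targets": [{"dx": -0.001,"dy": -0.001,"dz": 0.012,"rx": 0,"ry": -0.2,"rz": 0},{"dx": -0.001,"dy": -0.001,"dz": 0.024,"rx": 0,"ry": -0.2,"rz": 0},{"dx": -0.001,"dy": -0.001,"dz": 0.0364,"rx": 0,"ry": -0.2,"rz": 0},{"dx": -0.001,"dy": -0.001,"dz": 0.0364,"rx": 0,"ry": -0.2,"rz": 0},{"dx": -0.001,"dy": -0.001,"dz": 0.0364,"rx": 0,"ry": -0.2,"rz": 0}], "gripper": 0.65}}

```text
time: 10.6
position: [0.6395, 0.2109, 0.042]
tool_rot: [-0.083, 0.997, 0.0, 0.0]
ft_force: [1.1, 0.1, 0.2]
grip_width: 0.0566
```

Request:
{"fn": "step_arm", "kwargs": {"targets": [{"dx": 0,"dy": 0,"dz": 0,"rx": 0,"ry": 0,"rz": 0},{"dx": 0,"dy": 0,"dz": 0,"rx": 0,"ry": 0,"rz": 0},{"dx": 0,"dy": 0,"dz": 0,"rx": 0,"ry": 0,"rz": 0},{"dx": 0,"dy": 0,"dz": 0,"rx": 0,"ry": 0,"rz": 0},{"dx": 0,"dy": 0,"dz": 0,"rx": 0,"ry": 0,"rz": 0}], "gripper": 0, "force": 25}}

```text
time: 11.22
position: [0.6398, 0.2109, 0.0424]
tool_rot: [-0.083, 0.997, 0.0, 0.0]
ft_force: [-0.8, -0.1, 2.9]
grip_width: 0.0396
```

Request:
{"fn": "step_arm", "kwargs": {"targets": [{"dx": 0,"dy": 0,"dz": -0.01,"rx": 0,"ry": 0,"rz": 0},{"dx": 0,"dy": 0,"dz": -0.04,"rx": 0,"ry": 0,"rz": 0},{"dx": 0,"dy": 0,"dz": -0.08,"rx": 0,"ry": 0,"rz": 0},{"dx": 0,"dy": 0,"dz": -0.12,"rx": 0,"ry": 0,"rz": 0},{"dx": 0,"dy": 0,"dz": -0.16,"rx": 0,"ry": 0,"rz": 0}]}}

```text
time: 11.85
position: [0.6393, 0.2109, 0.204]
tool_rot: [-0.083, 0.997, 0.0, 0.0]
ft_force: [0.2, 0.7, -0.3]
grip_width: 0.0397
```

```bash
python3 -c "
from h import *
plan(.541,.005,.2,99.6)
c=viewer.camera('wrist');cv2.imwrite('pics/w6.png',c['img'])"
```

```text
t 11.85 pos [0.6393 0.2109 0.204 ] yaw 99.53 tilt 0.04 q6 -1.58 w 0.0397
-> d(mm) [ 131.  -186.8    3.8] rv(deg) [ 0.01  0.04 -0.07]
```

View pics/w6.png

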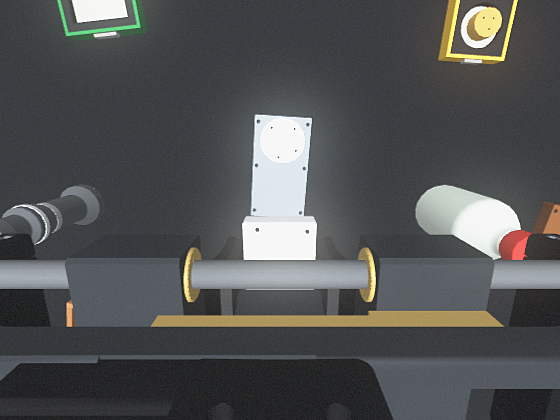

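The square is held level, and the round disc is undisturbed. On to the green case.

Request:
{"fn": "step_arm", "kwargs": {"targets": [{"dx": 0.03,"dy": -0.045,"dz": 0,"rx": 0,"ry": 0,"rz": 0},{"dx": 0.065,"dy": -0.093,"dz": 0,"rx": 0,"ry": 0,"rz": 0},{"dx": 0.1,"dy": -0.14,"dz": 0,"rx": 0,"ry": 0,"rz": 0},{"dx": 0.131,"dy": -0.187,"dz": 0,"rx": 0,"ry": 0,"rz": 0},{"dx": 0.131,"dy": -0.187,"dz": 0,"rx": 0,"ry": 0,"rz": 0}]}}

```text
time: 12.52
position: [0.5426, 0.0024, 0.209]
tool_rot: [-0.081, 0.997, 0.0, 0.005]
ft_force: [0.9, 0.1, 0.1]
grip_width: 0.0397
```

```bash
python3 -c "
from h import *
c=viewer.camera('wrist');pickle.dump(c,open('w7.pkl','wb'))
u,v=proj(c,(.472,.004,.015)).astype(int);print(u,v);crop(c,u,v,60,min(60,v),6,'w7c.png')
plan(.472,.004,.2,99.6)"
```

```text
290 127
t 12.57 pos [0.5438 0.004  0.2092] yaw 99.32 tilt 0.67 q6 -1.94 w 0.0395
-> d(mm) [71.  11.7  8.3] rv(deg) [ 0.01  0.67 -0.28]
```

View pics/w7c.png

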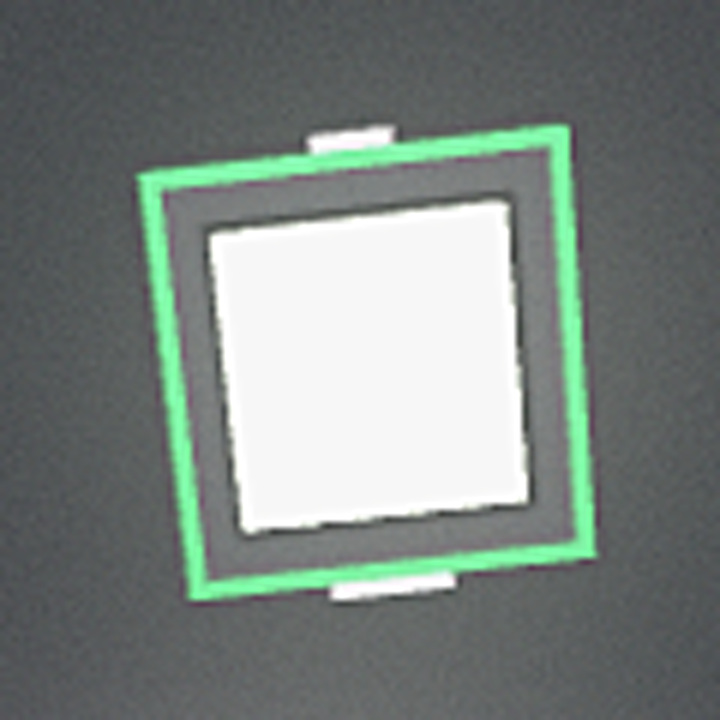

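```bash
python3 - <<'E'
from h import *
c=pickle.load(open('w7.pkl','rb'))
f=lambda x,y:(230+(x+.5)/6-.5,67+(y+.5)/6-.5)
def q(n,ps,z):
    P=np.array([ray(c,*f(*p),z)[:2] for p in ps]);print(n,"c",P.mean(0).round(4),"len",[round(np.linalg.norm(P[i]-P[i-1])*1000,1) for i in range(len(P))],"ang",[round(float(np.degrees(np.arctan2(*(P[i]-P[i-1])[::-1]))),1) for i in range(len(P))])
q("rim",[(138,175),(570,124),(597,557),(191,600)],.016)
q("floor",[(209,234),(508,202),(529,502),(242,534)],.010)
plan(.471,.006,.1,105)
E
```

```text
rim c [0.4721 0.0055] len [np.float64(73.9), np.float64(75.0), np.float64(74.3), np.float64(74.7)] ang [-164.5, 105.6, 15.3, -74.7]
floor c [0.4722 0.0054] len [np.float64(53.0), np.float64(53.3), np.float64(52.5), np.float64(53.3)] ang [-164.8, 105.1, 15.2, -74.5]
t 12.57 pos [0.5438 0.004  0.2092] yaw 99.32 tilt 0.67 q6 -1.94 w 0.0395
-> d(mm) [ 72.8  13.8 108.3] rv(deg) [-0.02  0.67 -5.68]
```

Request:
{"fn": "step_arm", "kwargs": {"targets": [{"dx": 0.024,"dy": 0.004,"dz": 0.02,"rx": 0,"ry": 0.6,"rz": -3},{"dx": 0.048,"dy": 0.009,"dz": 0.05,"rx": 0,"ry": 0.6,"rz": -6},{"dx": 0.0718,"dy": 0.0134,"dz": 0.08,"rx": 0,"ry": 0.6,"rz": -6},{"dx": 0.0718,"dy": 0.0134,"dz": 0.108,"rx": 0,"ry": 0.6,"rz": -6},{"dx": 0.0718,"dy": 0.0134,"dz": 0.108,"rx": 0,"ry": 0.6,"rz": -6}]}}

```text
time: 13.2
position: [0.4715, 0.007, 0.099]
tool_rot: [-0.134, 0.991, 0.001, -0.001]
ft_force: [-0.4, -0.6, 0.2]
grip_width: 0.0394
```

```bash
python3 -c "
from h import *
plan(.472,.0055,.0374,105.3)"
```

```text
t 13.20 pos [0.4715 0.007  0.099 ] yaw 105.41 tilt 0.12 q6 -2.06 w 0.0394
-> d(mm) [-0.1 -1.7 61.6] rv(deg) [ 0.08 -0.09  0.11]
```

Request:
{"fn": "step_arm", "kwargs": {"targets": [{"dx": 0,"dy": -0.0017,"dz": 0.018,"rx": 0,"ry": 0,"rz": 0},{"dx": 0,"dy": -0.0017,"dz": 0.036,"rx": 0,"ry": 0,"rz": 0},{"dx": 0,"dy": -0.0017,"dz": 0.05,"rx": 0,"ry": 0,"rz": 0},{"dx": 0,"dy": -0.0017,"dz": 0.056,"rx": 0,"ry": 0,"rz": 0},{"dx": 0,"dy": -0.0017,"dz": 0.058,"rx": 0,"ry": 0,"rz": 0}]}}

```text
time: 13.82
position: [0.4723, 0.0055, 0.041]
tool_rot: [-0.134, 0.991, 0.001, -0.001]
ft_force: [-0.3, -0.4, -0.6]
grip_width: 0.0398
```

Request:
{"fn": "step_arm", "kwargs": {"targets": [{"dx": 0,"dy": 0,"dz": 0.001,"rx": 0,"ry": 0,"rz": 0},{"dx": 0,"dy": 0,"dz": 0.002,"rx": 0,"ry": 0,"rz": 0},{"dx": 0,"dy": 0,"dz": 0.003,"rx": 0,"ry": 0,"rz": 0},{"dx": 0,"dy": 0,"dz": 0.0038,"rx": 0,"ry": 0,"rz": 0},{"dx": 0,"dy": 0,"dz": 0.0038,"rx": 0,"ry": 0,"rz": 0}]}}

```text
time: 14.45
position: [0.4723, 0.0055, 0.0374]
tool_rot: [-0.134, 0.991, 0.0, -0.001]
ft_force: [-0.6, -0.9, -0.1]
grip_width: 0.0394
```

Request:
{"fn": "step_arm", "kwargs": {"targets": [{"dx": 0,"dy": 0,"dz": 0.0005,"rx": 0,"ry": 0,"rz": 0},{"dx": 0,"dy": 0,"dz": 0.0005,"rx": 0,"ry": 0,"rz": 0},{"dx": 0,"dy": 0,"dz": 0.0005,"rx": 0,"ry": 0,"rz": 0},{"dx": 0,"dy": 0,"dz": 0.0005,"rx": 0,"ry": 0,"rz": 0},{"dx": 0,"dy": 0,"dz": -0.008,"rx": 0,"ry": 0,"rz": 0}], "gripper": 0.7}}

```text
time: 15.08
position: [0.4719, 0.0056, 0.0452]
tool_rot: [-0.134, 0.991, 0.001, -0.001]
ft_force: [0.0, 0.7, 0.1]
grip_width: 0.0609
```

Request:
{"fn": "step_arm", "kwargs": {"targets": [{"dx": 0,"dy": 0,"dz": -0.03,"rx": 0,"ry": 0,"rz": 0},{"dx": 0,"dy": 0,"dz": -0.07,"rx": 0,"ry": 0,"rz": 0},{"dx": -0.02,"dy": 0,"dz": -0.12,"rx": 0,"ry": 0,"rz": 0},{"dx": -0.06,"dy": 0,"dz": -0.16,"rx": 0,"ry": 0,"rz": 0},{"dx": -0.07,"dy": 0,"dz": -0.16,"rx": 0,"ry": 0,"rz": 0}]}}

```text
time: 15.7
position: [0.5445, 0.024, 0.2096]
tool_rot: [-0.135, 0.991, -0.001, 0.005]
ft_force: [0.4, -0.2, -0.6]
grip_width: 0.061
```

```bash
python3 -c "
from h import *
c=viewer.camera('wrist');cv2.imwrite('pics/w8.png',c['img']);pickle.dump(c,open('w8.pkl','wb'))
u,v=proj(c,(.472,.004,.015)).astype(int);print(u,v);crop(c,u,v,60,min(60,v),6,'w8c.png')
plan(.581,.2051,.2,96.0)"
```

```text
279 122
t 15.75 pos [0.5429 0.0243 0.2072] yaw 105.47 tilt 0.24 q6 -2.00 w 0.0606
-> d(mm) [-84.9 164.1   7.4] rv(deg) [-0.03  0.24  9.47]
```

View pics/w8c.png

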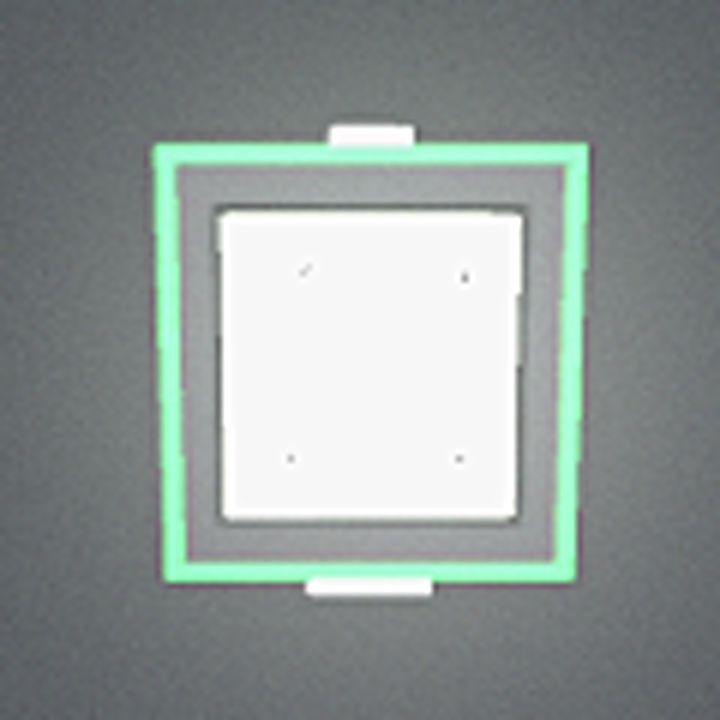

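The square is aligned in the green recess, with its marks centred near (380,365) and the recess at (370,362). Next is the round disc.

```bash
python3 -c "
from h import *
D=pickle.load(open('w8.pkl','rb'));c=D
for p in [(265,108),(293,108),(279,122),(265,136),(293,136)]:
    u,v=p;X=c['R'].T@(np.linalg.inv(c['K'])@np.array([u,v,1.])*c['depth'][v,u]-c['t']);print(X.round(4))
plan(.65,.21,.2,96.0)"
```

```text
[ 0.4622 -0.0136  0.0258]
[0.4545 0.014  0.0242]
[0.4716 0.0038 0.0244]
[ 0.4891 -0.0065  0.026 ]
[0.4813 0.0217 0.0251]
t 15.75 pos [0.5429 0.0243 0.2072] yaw 105.47 tilt 0.24 q6 -2.00 w 0.0606
-> d(mm) [-152.7  150.5    7.7] rv(deg) [-0.03  0.24  9.47]
```

Request:
{"fn": "step_arm", "kwargs": {"targets": [{"dx": -0.038,"dy": 0.038,"dz": 0,"rx": 0,"ry": 0.2,"rz": 2.5},{"dx": -0.076,"dy": 0.076,"dz": 0,"rx": 0,"ry": 0.2,"rz": 5},{"dx": -0.115,"dy": 0.114,"dz": 0,"rx": 0,"ry": 0.2,"rz": 7.5},{"dx": -0.153,"dy": 0.15,"dz": 0.003,"rx": 0,"ry": 0.2,"rz": 9.5},{"dx": -0.153,"dy": 0.15,"dz": 0.003,"rx": 0,"ry": 0.2,"rz": 9.5}], "gripper": 0.7}}

```text
time: 16.38
position: [0.6494, 0.2123, 0.2018]
tool_rot: [-0.054, 0.999, -0.0, -0.002]
ft_force: [-0.2, -0.9, -0.1]
grip_width: 0.0612
```

```bash
python3 -c "
from h import *
c=viewer.camera('wrist');pickle.dump(c,open('w9.pkl','wb'))
cv2.imwrite('pics/w9c.png',cv2.resize(c['img'][60:210,180:380],None,fx=4,fy=4,interpolation=cv2.INTER_CUBIC))
plan(.581,.205,.08,96)"
```

```text
t 16.43 pos [0.6484 0.2104 0.2019] yaw 96.11 tilt 0.29 q6 -1.53 w 0.0607
-> d(mm) [ 67.    1.9 122.2] rv(deg) [-0.06 -0.29  0.11]
```

View pics/w9c.png

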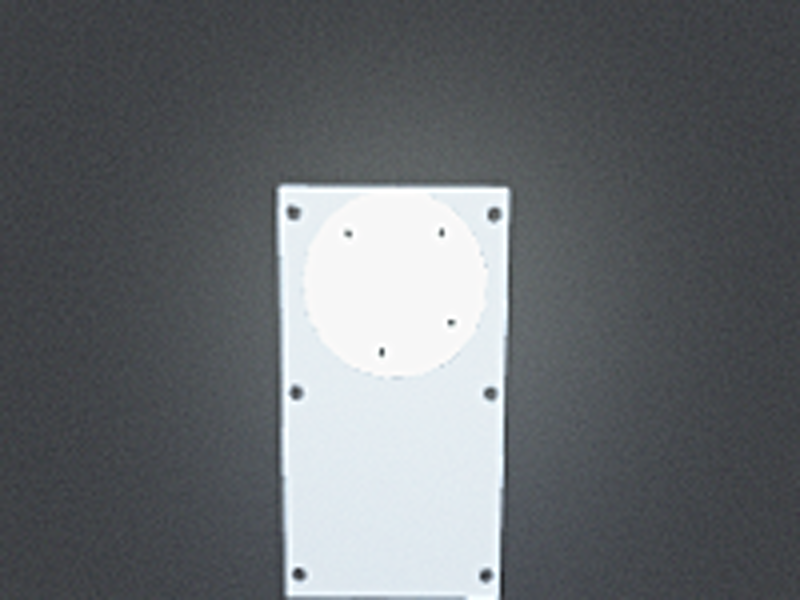

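```bash
python3 - <<'E'
from h import *
c=pickle.load(open('w9.pkl','rb'))
f=lambda x,y:(180+(x+.5)/4-.5,60+(y+.5)/4-.5)
print(ray(c,*f(395.5,284),.029))
P=np.array([ray(c,*f(*p),.015)[:2] for p in [(293,212),(495,214),(486,575),(299,574)]])
print("long",P.mean(0),np.degrees(np.arctan2(*(P[2]-P[1])[::-1])),np.degrees(np.arctan2(*(P[3]-P[0])[::-1])))
plan(.581,.205,.08,96)
E
```

```text
[0.58058373 0.20505093 0.029     ]
long [0.61065406 0.20767059] 5.835711710226677 5.991405682827183
t 16.43 pos [0.6484 0.2104 0.2019] yaw 96.11 tilt 0.29 q6 -1.53 w 0.0607
-> d(mm) [ 67.    1.9 122.2] rv(deg) [-0.06 -0.29  0.11]
```

Request:
{"fn": "step_arm", "kwargs": {"targets": [{"dx": 0.022,"dy": 0.001,"dz": 0.03,"rx": 0,"ry": -0.3,"rz": 0},{"dx": 0.045,"dy": 0.002,"dz": 0.07,"rx": 0,"ry": -0.3,"rz": 0},{"dx": 0.067,"dy": 0.002,"dz": 0.11,"rx": 0,"ry": -0.3,"rz": 0},{"dx": 0.067,"dy": 0.002,"dz": 0.122,"rx": 0,"ry": -0.3,"rz": 0},{"dx": 0.067,"dy": 0.002,"dz": 0.122,"rx": 0,"ry": -0.3,"rz": 0}], "gripper": 0.7}}

```text
time: 17.05
position: [0.5813, 0.2042, 0.0799]
tool_rot: [-0.053, 0.999, -0.001, -0.0]
ft_force: [-0.1, -0.6, -0.1]
grip_width: 0.0607
```

```bash
python3 -c "
from h import *
plan(.5807,.205,.042,96)"
```

```text
t 17.05 pos [0.5813 0.2042 0.0799] yaw 96.06 tilt 0.08 q6 -1.52 w 0.0607
-> d(mm) [ 0.5  0.9 37.9] rv(deg) [-0.08 -0.02  0.06]
```

Request:
{"fn": "step_arm", "kwargs": {"targets": [{"dx": 0.0005,"dy": 0.0009,"dz": 0.012,"rx": 0,"ry": 0,"rz": 0},{"dx": 0.0005,"dy": 0.0009,"dz": 0.025,"rx": 0,"ry": 0,"rz": 0},{"dx": 0.0005,"dy": 0.0009,"dz": 0.038,"rx": 0,"ry": 0,"rz": 0},{"dx": 0.0005,"dy": 0.0009,"dz": 0.038,"rx": 0,"ry": 0,"rz": 0},{"dx": 0.0005,"dy": 0.0009,"dz": 0.038,"rx": 0,"ry": 0,"rz": 0}]}}

```text
time: 17.68
position: [0.5809, 0.205, 0.0418]
tool_rot: [-0.053, 0.999, -0.001, -0.0]
ft_force: [0.1, 0.6, -0.5]
grip_width: 0.061
```

Request:
{"fn": "step_arm", "kwargs": {"targets": [{"dx": 0,"dy": 0,"dz": 0,"rx": 0,"ry": 0,"rz": 0},{"dx": 0,"dy": 0,"dz": 0,"rx": 0,"ry": 0,"rz": 0},{"dx": 0,"dy": 0,"dz": 0,"rx": 0,"ry": 0,"rz": 0},{"dx": 0,"dy": 0,"dz": 0,"rx": 0,"ry": 0,"rz": 0},{"dx": 0,"dy": 0,"dz": 0,"rx": 0,"ry": 0,"rz": 0}], "gripper": 0, "force": 35}}

```text
time: 18.3
position: [0.5811, 0.2051, 0.0422]
tool_rot: [-0.053, 0.999, -0.001, 0.0]
ft_force: [-0.3, -0.6, 3.7]
grip_width: 0.0445
```

Request:
{"fn": "step_arm", "kwargs": {"targets": [{"dx": 0,"dy": 0,"dz": -0.01,"rx": 0,"ry": 0,"rz": 0},{"dx": 0,"dy": 0,"dz": -0.04,"rx": 0,"ry": 0,"rz": 0},{"dx": 0,"dy": 0,"dz": -0.08,"rx": 0,"ry": 0,"rz": 0},{"dx": 0,"dy": 0,"dz": -0.12,"rx": 0,"ry": 0,"rz": 0},{"dx": 0,"dy": 0,"dz": -0.16,"rx": 0,"ry": 0,"rz": 0}]}}

```text
time: 18.92
position: [0.5804, 0.2053, 0.2034]
tool_rot: [-0.053, 0.999, -0.001, -0.0]
ft_force: [1.2, -0.6, -2.4]
grip_width: 0.0446
```

```bash
python3 -c "
from h import *
plan(.515,-.335,.2,80)
c=viewer.camera('wrist');cv2.imwrite('pics/w10.png',c['img'])"
```

```text
t 18.93 pos [0.5804 0.2053 0.2034] yaw 96.07 tilt 0.08 q6 -1.52 w 0.0446
-> d(mm) [ 122.1 -530.3    4.2] rv(deg) [-0.08 -0.03 16.07]
```

View pics/w10.png

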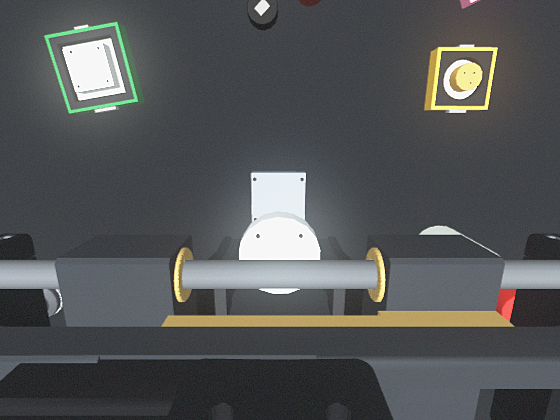

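Request:
{"fn": "step_arm", "kwargs": {"targets": [{"dx": 0.01,"dy": -0.045,"dz": 0,"rx": 0,"ry": 0,"rz": 1.5},{"dx": 0.022,"dy": -0.1,"dz": 0,"rx": 0,"ry": 0,"rz": 3},{"dx": 0.035,"dy": -0.155,"dz": 0,"rx": 0,"ry": 0,"rz": 4.5},{"dx": 0.047,"dy": -0.21,"dz": 0,"rx": 0,"ry": 0,"rz": 6},{"dx": 0.06,"dy": -0.265,"dz": 0,"rx": 0,"ry": 0,"rz": 8}]}}

```text
time: 19.6
position: [0.5513, -0.0654, 0.2088]
tool_rot: [0.017, 1.0, 0.0, 0.005]
ft_force: [1.0, 0.7, -0.9]
grip_width: 0.0448
```

```bash
python3 -c "
from h import *
plan(.515,-.335,.2,80)"
```

```text
t 19.60 pos [ 0.5513 -0.0654  0.2088] yaw 88.03 tilt 0.56 q6 -1.86 w 0.0448
-> d(mm) [  27.1 -270.7    8.3] rv(deg) [0.09 0.55 8.03]
```

Request:
{"fn": "step_arm", "kwargs": {"targets": [{"dx": 0.006,"dy": -0.06,"dz": 0,"rx": 0,"ry": 0.5,"rz": 2},{"dx": 0.012,"dy": -0.12,"dz": 0,"rx": 0,"ry": 0.5,"rz": 4},{"dx": 0.018,"dy": -0.18,"dz": 0.002,"rx": 0,"ry": 0.5,"rz": 6},{"dx": 0.024,"dy": -0.235,"dz": 0.005,"rx": 0,"ry": 0.5,"rz": 8},{"dx": 0.027,"dy": -0.27,"dz": 0.005,"rx": 0,"ry": 0.5,"rz": 8}]}}

```text
time: 20.23
position: [0.514, -0.3369, 0.2027]
tool_rot: [0.088, 0.996, 0.001, 0.0]
ft_force: [0.0, 1.0, -1.9]
grip_width: 0.0445
```

```bash
python3 -c "
from h import *
c=viewer.camera('wrist');pickle.dump(c,open('w11.pkl','wb'));cv2.imwrite('pics/w11.png',c['img'])
u,v=proj(c,(.445,-.340,.015)).astype(int);print(u,v);crop(c,u,v,60,60,6,'w11c.png')
plan(.445,-.34,.1,80)"
```

```text
263 132
t 20.27 pos [ 0.5141 -0.3417  0.203 ] yaw 79.81 tilt 0.24 q6 -2.16 w 0.0445
-> d(mm) [ 68.6 -10.2 102.8] rv(deg) [-0.2   0.14 -0.19]
```

View pics/w11c.png

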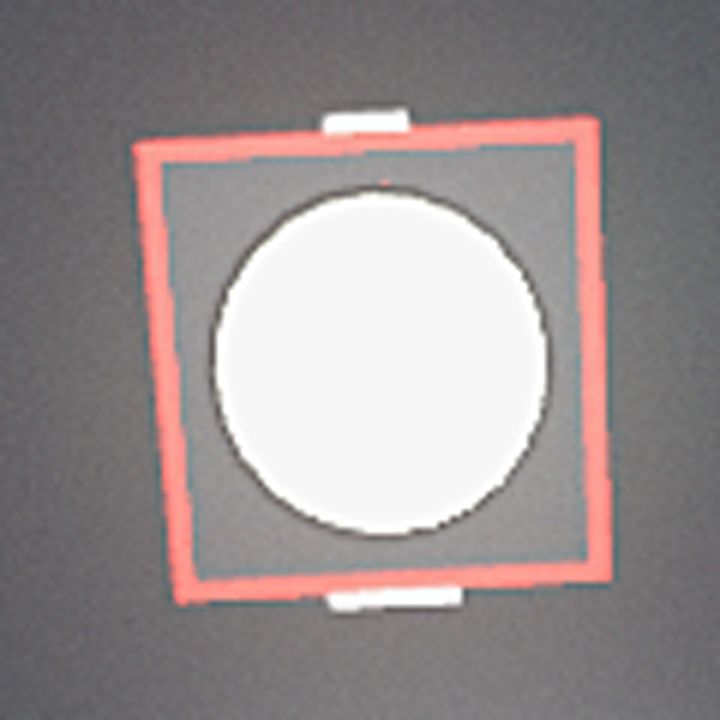

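The red case recess is centred at crop (381,362), with rim corners at (134,145), (598,118), (612,580) and (178,605).

```bash
python3 - <<'E'
from h import *
c=pickle.load(open('w11.pkl','rb'))
f=lambda x,y:(203+(x+.5)/6-.5,72+(y+.5)/6-.5)
print(ray(c,*f(381,362),.010))
P=np.array([ray(c,*f(*p),.016)[:2] for p in [(134,145),(598,118),(612,580),(178,605)]]);print(P.mean(0))
plan(.4455,-.338,.1,80)
E
```

```text
[ 0.44521168 -0.33745316  0.01      ]
[ 0.4464237 -0.3375094]
t 20.27 pos [ 0.5141 -0.3417  0.203 ] yaw 79.81 tilt 0.24 q6 -2.16 w 0.0445
-> d(mm) [ 68.4  -8.1 102.8] rv(deg) [-0.2   0.14 -0.19]
```

Request:
{"fn": "step_arm", "kwargs": {"targets": [{"dx": 0.023,"dy": -0.003,"dz": 0.02,"rx": 0,"ry": 0,"rz": 0},{"dx": 0.046,"dy": -0.006,"dz": 0.05,"rx": -0.2,"ry": 0.1,"rz": 0},{"dx": 0.068,"dy": -0.0078,"dz": 0.08,"rx": -0.2,"ry": 0.1,"rz": 0},{"dx": 0.068,"dy": -0.0078,"dz": 0.103,"rx": -0.2,"ry": 0.1,"rz": 0},{"dx": 0.068,"dy": -0.0078,"dz": 0.103,"rx": -0.2,"ry": 0.1,"rz": 0}]}}

```text
time: 20.9
position: [0.4447, -0.3364, 0.0982]
tool_rot: [0.089, 0.996, 0.002, -0.001]
ft_force: [-0.1, 0.6, -1.6]
grip_width: 0.0445
```

```bash
python3 -c "
from h import *
plan(.4457,-.3375,.0372,80)"
```

```text
t 20.90 pos [ 0.4447 -0.3364  0.0982] yaw 79.78 tilt 0.25 q6 -2.24 w 0.0445
-> d(mm) [-1.3 -1.1 61. ] rv(deg) [ 0.18 -0.17 -0.22]
```

Request:
{"fn": "step_arm", "kwargs": {"targets": [{"dx": -0.001,"dy": -0.001,"dz": 0.018,"rx": 0.2,"ry": -0.2,"rz": 0},{"dx": -0.001,"dy": -0.001,"dz": 0.036,"rx": 0.2,"ry": -0.2,"rz": 0},{"dx": -0.001,"dy": -0.001,"dz": 0.05,"rx": 0.2,"ry": -0.2,"rz": 0},{"dx": -0.001,"dy": -0.001,"dz": 0.056,"rx": 0.2,"ry": -0.2,"rz": 0},{"dx": -0.001,"dy": -0.001,"dz": 0.058,"rx": 0.2,"ry": -0.2,"rz": 0}]}}

```text
time: 21.52
position: [0.4457, -0.3375, 0.0403]
tool_rot: [0.089, 0.996, -0.0, 0.0]
ft_force: [-0.2, 0.0, -2.0]
grip_width: 0.0446
```

Request:
{"fn": "step_arm", "kwargs": {"targets": [{"dx": 0,"dy": 0,"dz": 0.001,"rx": 0,"ry": 0,"rz": 0},{"dx": 0,"dy": 0,"dz": 0.002,"rx": 0,"ry": 0,"rz": 0},{"dx": 0,"dy": 0,"dz": 0.003,"rx": 0,"ry": 0,"rz": 0},{"dx": 0,"dy": 0,"dz": 0.0033,"rx": 0,"ry": 0,"rz": 0},{"dx": 0,"dy": 0,"dz": 0.0033,"rx": 0,"ry": 0,"rz": 0}]}}

```text
time: 22.15
position: [0.4457, -0.3376, 0.0372]
tool_rot: [0.089, 0.996, -0.0, 0.0]
ft_force: [-0.3, 0.3, 0.0]
grip_width: 0.0445
```

Force went from -2.0 to 0 N, so the block's weight is on the floor. Releasing.

Request:
{"fn": "step_arm", "kwargs": {"targets": [{"dx": 0,"dy": 0,"dz": 0.0003,"rx": 0,"ry": 0,"rz": 0},{"dx": 0,"dy": 0,"dz": 0.0003,"rx": 0,"ry": 0,"rz": 0},{"dx": 0,"dy": 0,"dz": 0.0003,"rx": 0,"ry": 0,"rz": 0},{"dx": 0,"dy": 0,"dz": 0,"rx": 0,"ry": 0,"rz": 0},{"dx": 0,"dy": 0,"dz": -0.008,"rx": 0,"ry": 0,"rz": 0}], "gripper": 0.75}}

```text
time: 22.78
position: [0.4454, -0.3372, 0.045]
tool_rot: [0.089, 0.996, 0.0, -0.0]
ft_force: [-1.1, -0.5, -1.0]
grip_width: 0.0652
```

Request:
{"fn": "step_arm", "kwargs": {"targets": [{"dx": 0,"dy": 0,"dz": -0.03,"rx": 0,"ry": 0,"rz": 0},{"dx": 0,"dy": 0,"dz": -0.07,"rx": 0,"ry": 0,"rz": 0},{"dx": -0.02,"dy": 0,"dz": -0.12,"rx": 0,"ry": 0,"rz": 0},{"dx": -0.06,"dy": 0,"dz": -0.16,"rx": 0,"ry": 0,"rz": 0},{"dx": -0.07,"dy": 0,"dz": -0.16,"rx": 0,"ry": 0,"rz": 0}]}}

```text
time: 23.4
position: [0.5182, -0.3519, 0.2101]
tool_rot: [0.088, 0.996, -0.004, 0.005]
ft_force: [-0.3, -0.4, 0.3]
grip_width: 0.0651
```

```bash
python3 -c "
from h import *
c=viewer.camera('wrist');cv2.imwrite('pics/w12.png',c['img']);pickle.dump(c,open('w12.pkl','wb'))
u,v=proj(c,(.4455,-.3375,.015)).astype(int);print(u,v);crop(c,u,v,60,min(60,v),6,'w12c.png')
for p in [(u,v),(u-12,v-12),(u+12,v-12),(u-12,v+12),(u+12,v+12)]:
    a,b=p;X=c['R'].T@(np.linalg.inv(c['K'])@np.array([a,b,1.])*c['depth'][b,a]-c['t']);print(X.round(4))
plan(.62,-.24,.25,86)"
```

```text
280 123
[ 0.4448 -0.3381  0.0249]
[ 0.431  -0.3481  0.0259]
[ 0.4353 -0.3239  0.0254]
[ 0.4545 -0.3526  0.0246]
[ 0.4589 -0.3278  0.0252]
t 23.45 pos [ 0.5172 -0.3507  0.2074] yaw 79.86 tilt 0.38 q6 -2.17 w 0.0653
-> d(mm) [-82.  126.9 -42.6] rv(deg) [-0.21  0.32 -6.14]
```

View pics/w12c.png

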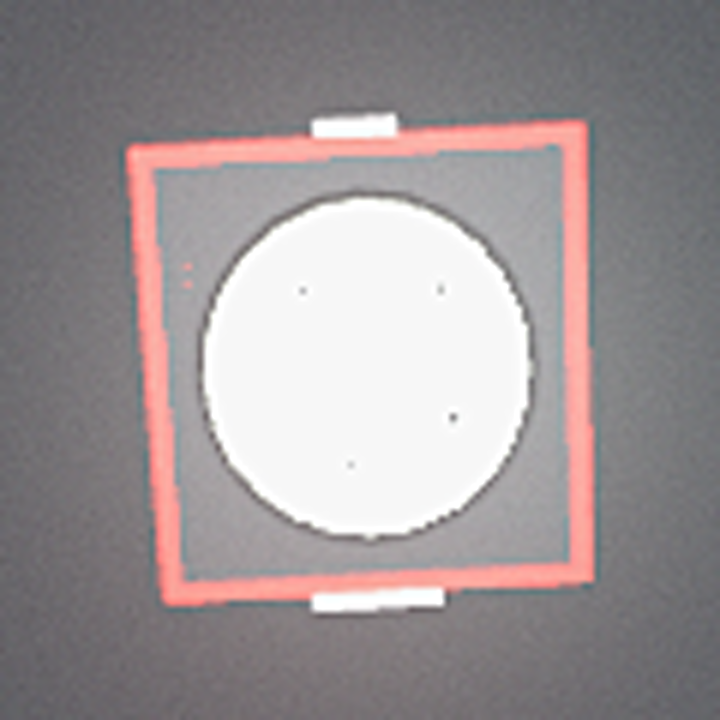

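View pics/w12.png

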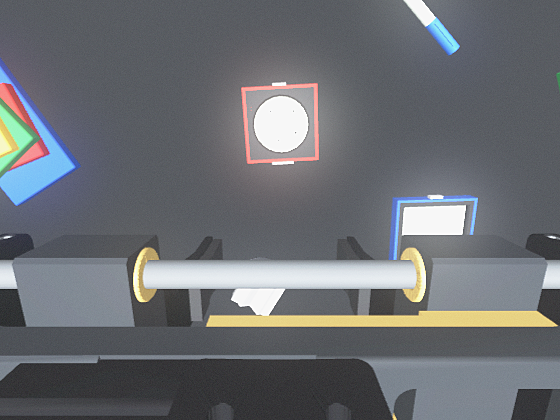

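The round disc is down in the red recess (top at about 25 mm, level). While on this side I'll measure the blue case.

```bash
python3 -c "
from h import *
plan(.70,-.19,.24,84)"
```

```text
t 23.45 pos [ 0.5172 -0.3507  0.2074] yaw 79.86 tilt 0.38 q6 -2.17 w 0.0653
-> d(mm) [-151.9  190.3  -32.4] rv(deg) [-0.2   0.32 -4.14]
```

Request:
{"fn": "step_arm", "kwargs": {"targets": [{"dx": -0.038,"dy": 0.045,"dz": -0.015,"rx": 0,"ry": 0,"rz": -1},{"dx": -0.076,"dy": 0.09,"dz": -0.032,"rx": -0.2,"ry": 0.3,"rz": -2},{"dx": -0.115,"dy": 0.14,"dz": -0.032,"rx": -0.2,"ry": 0.3,"rz": -3},{"dx": -0.152,"dy": 0.19,"dz": -0.032,"rx": -0.2,"ry": 0.3,"rz": -4},{"dx": -0.152,"dy": 0.19,"dz": -0.032,"rx": -0.2,"ry": 0.3,"rz": -4}], "gripper": 1}}

```text
time: 24.08
position: [0.7008, -0.1856, 0.2367]
tool_rot: [0.051, 0.999, 0.001, -0.002]
ft_force: [-0.4, 0.1, -0.1]
grip_width: 0.087
```

```bash
python3 -c "
from h import *
c=viewer.camera('wrist');pickle.dump(c,open('w13.pkl','wb'));cv2.imwrite('pics/w13.png',c['img'])
cv2.imwrite('pics/w13c.png',cv2.resize(c['img'][50:230,200:380],None,fx=4,fy=4,interpolation=cv2.INTER_CUBIC))
plan(.61,.207,.2,96)"
```

```text
t 24.12 pos [ 0.6993 -0.1877  0.2368] yaw 84.06 tilt 0.29 q6 -1.88 w 0.0868
-> d(mm) [129.5 383.3  37.8] rv(deg) [  0.1   -0.27 -11.94]
```

View pics/w13c.png

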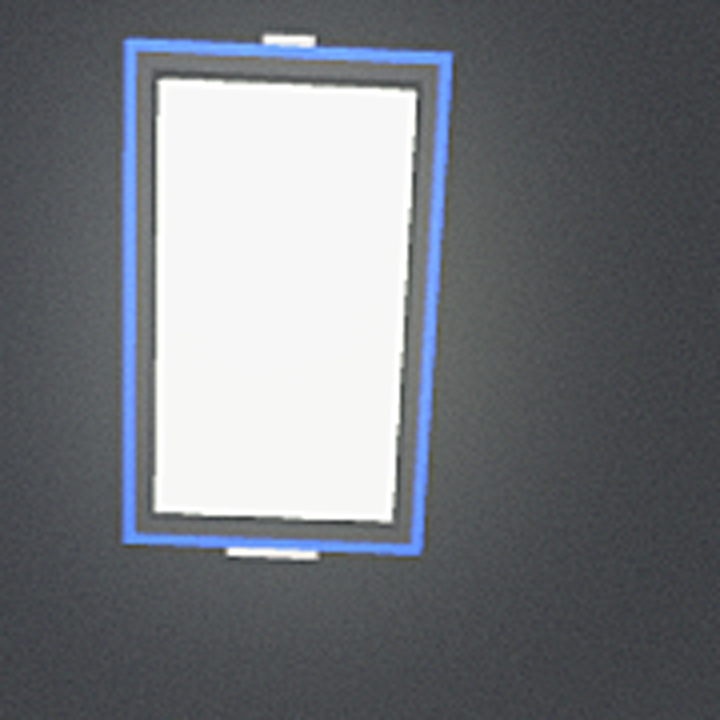

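The blue rim corners are at (124,39), (452,52), (419,555) and (124,544), and the floor corners at (157,79), (417,90), (393,521) and (154,513).

```bash
python3 - <<'E'
from h import *
c=pickle.load(open('w13.pkl','rb'))
f=lambda x,y:(200+(x+.5)/4-.5,50+(y+.5)/4-.5)
def q(n,ps,z):
    P=np.array([ray(c,*f(*p),z)[:2] for p in ps]);print(n,"c",P.mean(0).round(4),"len",[round(np.linalg.norm(P[i]-P[i-1])*1000,1) for i in range(len(P))],"ang",[round(float(np.degrees(np.arctan2(*(P[i]-P[i-1])[::-1]))),1) for i in range(len(P))])
q("rim",[(124,39),(452,52),(419,555),(124,544)],.016)
q("floor",[(157,79),(417,90),(393,521),(154,513)],.010)
plan(.6107,.2077,.22,96)
E
```

```text
rim c [ 0.6264 -0.1877] len [np.float64(140.4), np.float64(90.3), np.float64(140.6), np.float64(89.6)] ang [172.0, 82.2, -8.3, -98.0]
floor c [ 0.6263 -0.1877] len [np.float64(122.8), np.float64(73.3), np.float64(122.5), np.float64(73.3)] ang [171.9, 82.0, -8.1, -97.7]
t 24.12 pos [ 0.6993 -0.1877  0.2368] yaw 84.06 tilt 0.29 q6 -1.88 w 0.0868
-> d(mm) [128.9 384.1  17.8] rv(deg) [  0.1   -0.27 -11.94]
```

Request:
{"fn": "step_arm", "kwargs": {"targets": [{"dx": 0.015,"dy": 0.045,"dz": 0,"rx": 0,"ry": -0.3,"rz": -2},{"dx": 0.033,"dy": 0.1,"dz": 0,"rx": 0,"ry": -0.3,"rz": -4},{"dx": 0.051,"dy": 0.155,"dz": 0,"rx": 0,"ry": -0.3,"rz": -7},{"dx": 0.07,"dy": 0.21,"dz": 0,"rx": 0,"ry": -0.3,"rz": -9},{"dx": 0.088,"dy": 0.262,"dz": 0,"rx": 0,"ry": -0.3,"rz": -12}]}}

```text
time: 24.75
position: [0.6363, 0.0816, 0.2363]
tool_rot: [-0.052, 0.999, 0.001, -0.002]
ft_force: [0.5, -0.3, 0.6]
grip_width: 0.0872
```

```bash
python3 - <<'E'
from h import *
plan(.6107,.2077,.22,95.9)
E
```

```text
t 24.75 pos [0.6363 0.0816 0.2363] yaw 96.02 tilt 0.21 q6 -1.72 w 0.0872
-> d(mm) [ 12.2 128.1  16.5] rv(deg) [ 0.09 -0.19  0.12]
```

Request:
{"fn": "step_arm", "kwargs": {"targets": [{"dx": -0.01,"dy": 0.04,"dz": 0.005,"rx": 0,"ry": -0.2,"rz": 0},{"dx": -0.025,"dy": 0.085,"dz": 0.015,"rx": 0,"ry": -0.2,"rz": 0},{"dx": -0.04,"dy": 0.125,"dz": 0.03,"rx": 0,"ry": -0.2,"rz": 0},{"dx": -0.05,"dy": 0.125,"dz": 0.036,"rx": 0,"ry": -0.2,"rz": 0},{"dx": -0.05,"dy": 0.125,"dz": 0.036,"rx": 0,"ry": -0.2,"rz": 0}]}}

```text
time: 25.38
position: [0.6722, 0.2091, 0.1986]
tool_rot: [-0.052, 0.999, 0.0, -0.002]
ft_force: [0.2, -0.1, -0.3]
grip_width: 0.0869
```

```bash
python3 -c "
from h import *
c=viewer.camera('wrist');pickle.dump(c,open('w14.pkl','wb'));cv2.imwrite('pics/w14.png',c['img'])
cv2.imwrite('pics/w14c.png',cv2.resize(c['img'][50:230,200:380],None,fx=4,fy=4,interpolation=cv2.INTER_CUBIC))
"
```

```text
(no output)
```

View pics/w14c.png

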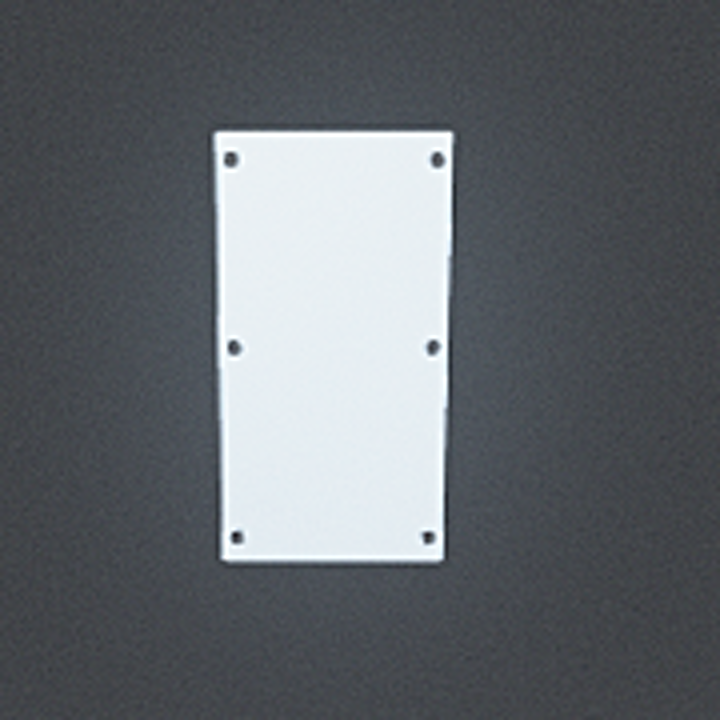

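```bash
python3 - <<'E'
from h import *
c=pickle.load(open('w14.pkl','rb'))
f=lambda x,y:(200+(x+.5)/4-.5,50+(y+.5)/4-.5)
def q(n,ps,z):
    P=np.array([ray(c,*f(*p),z)[:2] for p in ps]);print(n,"c",P.mean(0).round(4),"len",[round(np.linalg.norm(P[i]-P[i-1])*1000,1) for i in range(len(P))],"ang",[round(float(np.degrees(np.arctan2(*(P[i]-P[i-1])[::-1]))),1) for i in range(len(P))])
q("long",[(214,131),(453,131),(443,561),(221,561)],.015)
q("holes",[(231,160),(438,160),(428,538),(237,538)],.015)
plan(.6107,.2077,.07,95.9)
E
```

```text
long c [0.6106 0.2075] len [np.float64(109.6), np.float64(60.0), np.float64(109.6), np.float64(60.7)] ang [-174.2, 96.0, 6.1, -84.0]
holes c [0.6108 0.2077] len [np.float64(96.4), np.float64(52.3), np.float64(96.4), np.float64(52.0)] ang [-174.1, 96.0, 5.7, -84.0]
t 25.43 pos [0.6723 0.2089 0.1994] yaw 95.90 tilt 0.14 q6 -1.53 w 0.0870
-> d(mm) [ 61.1   5.1 129.6] rv(deg) [ 0.03 -0.13 -0.  ]
```

Request:
{"fn": "step_arm", "kwargs": {"targets": [{"dx": 0.02,"dy": 0.002,"dz": 0.03,"rx": 0,"ry": -0.1,"rz": 0},{"dx": 0.042,"dy": 0.004,"dz": 0.07,"rx": 0,"ry": -0.1,"rz": 0},{"dx": 0.061,"dy": 0.005,"dz": 0.11,"rx": 0,"ry": -0.1,"rz": 0},{"dx": 0.061,"dy": 0.005,"dz": 0.13,"rx": 0,"ry": -0.1,"rz": 0},{"dx": 0.061,"dy": 0.005,"dz": 0.13,"rx": 0,"ry": -0.1,"rz": 0}], "gripper": 1}}

```text
time: 26.05
position: [0.6113, 0.2065, 0.069]
tool_rot: [-0.051, 0.999, 0.0, -0.001]
ft_force: [0.1, -0.9, -0.1]
grip_width: 0.0869
```

```bash
python3 -c "
from h import *
plan(.6107,.2077,.0275,95.9)"
```

```text
t 26.05 pos [0.6113 0.2065 0.069 ] yaw 95.81 tilt 0.08 q6 -1.52 w 0.0869
-> d(mm) [ 0.4  1.3 41.5] rv(deg) [ 0.02 -0.08 -0.09]
```

Request:
{"fn": "step_arm", "kwargs": {"targets": [{"dx": 0.0004,"dy": 0.0012,"dz": 0.014,"rx": 0,"ry": 0,"rz": 0},{"dx": 0.0004,"dy": 0.0012,"dz": 0.028,"rx": 0,"ry": 0,"rz": 0},{"dx": 0.0004,"dy": 0.0012,"dz": 0.0415,"rx": 0,"ry": 0,"rz": 0},{"dx": 0.0004,"dy": 0.0012,"dz": 0.0415,"rx": 0,"ry": 0,"rz": 0},{"dx": 0.0004,"dy": 0.0012,"dz": 0.0415,"rx": 0,"ry": 0,"rz": 0}]}}

```text
time: 26.68
position: [0.6109, 0.2077, 0.0274]
tool_rot: [-0.051, 0.999, 0.0, -0.001]
ft_force: [0.1, -0.2, 0.1]
grip_width: 0.0869
```

Request:
{"fn": "step_arm", "kwargs": {"targets": [{"dx": 0,"dy": 0,"dz": 0,"rx": 0,"ry": 0,"rz": 0},{"dx": 0,"dy": 0,"dz": 0,"rx": 0,"ry": 0,"rz": 0},{"dx": 0,"dy": 0,"dz": 0,"rx": 0,"ry": 0,"rz": 0},{"dx": 0,"dy": 0,"dz": 0,"rx": 0,"ry": 0,"rz": 0},{"dx": 0,"dy": 0,"dz": 0,"rx": 0,"ry": 0,"rz": 0}], "gripper": 0, "force": 60}}

```text
time: 27.3
position: [0.611, 0.2074, 0.0276]
tool_rot: [-0.051, 0.999, -0.0, -0.001]
ft_force: [0.1, -2.1, 0.8]
grip_width: 0.0589
```

Request:
{"fn": "step_arm", "kwargs": {"targets": [{"dx": 0,"dy": 0,"dz": -0.002,"rx": 0,"ry": 0,"rz": 0},{"dx": 0,"dy": 0,"dz": -0.005,"rx": 0,"ry": 0,"rz": 0},{"dx": 0,"dy": 0,"dz": -0.008,"rx": 0,"ry": 0,"rz": 0},{"dx": 0,"dy": 0,"dz": -0.011,"rx": 0,"ry": 0,"rz": 0},{"dx": 0,"dy": 0,"dz": -0.012,"rx": 0,"ry": 0,"rz": 0}]}}

```text
time: 27.92
position: [0.6111, 0.2075, 0.0399]
tool_rot: [-0.051, 0.999, -0.0, -0.0]
ft_force: [0.6, 0.1, -7.2]
grip_width: 0.0592
```

```bash
python3 -c "
from h import *
plan(.6107,.2077,.22,95.9)
c=viewer.camera('wrist');cv2.imwrite('pics/w15.png',c['img'])"
```

```text
t 27.93 pos [0.6111 0.2075 0.0399] yaw 95.84 tilt 0.04 q6 -1.52 w 0.0592
-> d(mm) [   0.5    0.2 -180.1] rv(deg) [-0.01 -0.04 -0.06]
```

View pics/w15.png

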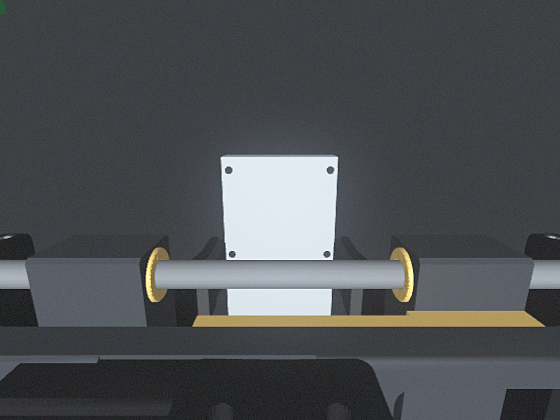

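It holds, with about 7-8 N hanging. Lifting smoothly.

Request:
{"fn": "step_arm", "kwargs": {"targets": [{"dx": 0,"dy": 0,"dz": -0.015,"rx": 0,"ry": 0,"rz": 0},{"dx": 0,"dy": 0,"dz": -0.045,"rx": 0,"ry": 0,"rz": 0},{"dx": 0,"dy": 0,"dz": -0.085,"rx": 0,"ry": 0,"rz": 0},{"dx": 0,"dy": 0,"dz": -0.125,"rx": 0,"ry": 0,"rz": 0},{"dx": 0,"dy": 0,"dz": -0.155,"rx": 0,"ry": 0,"rz": 0}]}}

```text
time: 28.6
position: [0.6116, 0.2076, 0.1981]
tool_rot: [-0.051, 0.999, 0.0, 0.001]
ft_force: [0.7, 0.4, -6.8]
grip_width: 0.0588
```

Request:
{"fn": "step_arm", "kwargs": {"targets": [{"dx": 0,"dy": 0,"dz": -0.01,"rx": 0,"ry": 0,"rz": 0},{"dx": 0,"dy": 0,"dz": -0.015,"rx": 0,"ry": 0,"rz": 0},{"dx": 0,"dy": 0,"dz": -0.018,"rx": 0,"ry": 0,"rz": 0},{"dx": 0,"dy": 0,"dz": -0.018,"rx": 0,"ry": 0,"rz": 0},{"dx": 0,"dy": 0,"dz": -0.018,"rx": 0,"ry": 0,"rz": 0}]}}

```text
time: 29.22
position: [0.6111, 0.2075, 0.215]
tool_rot: [-0.051, 0.999, -0.0, 0.0]
ft_force: [-0.3, -1.2, -7.5]
grip_width: 0.0588
```

```bash
python3 -c "
from h import *
plan(.6263,-.1877,.21,82)
c=viewer.camera('wrist');cv2.imwrite('pics/w16.png',c['img'])"
```

```text
t 29.23 pos [0.6111 0.2075 0.215 ] yaw 95.84 tilt 0.02 q6 -1.52 w 0.0588
-> d(mm) [  25.1 -394.7    5. ] rv(deg) [-0.    0.02 13.84]
```

View pics/w16.png

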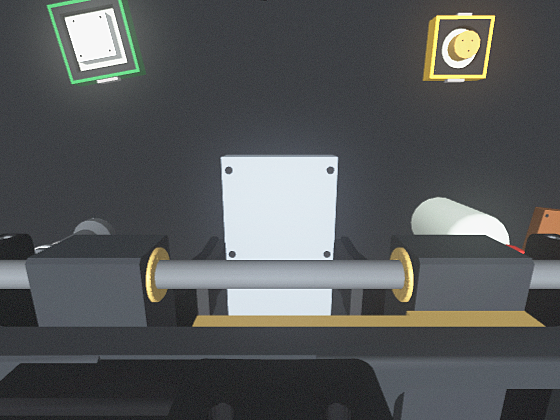

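Request:
{"fn": "step_arm", "kwargs": {"targets": [{"dx": 0.002,"dy": -0.02,"dz": 0,"rx": 0,"ry": 0,"rz": 1},{"dx": 0.004,"dy": -0.055,"dz": 0,"rx": 0,"ry": 0,"rz": 2},{"dx": 0.006,"dy": -0.095,"dz": 0,"rx": 0,"ry": 0,"rz": 3.5},{"dx": 0.008,"dy": -0.135,"dz": 0,"rx": 0,"ry": 0,"rz": 5},{"dx": 0.011,"dy": -0.175,"dz": 0,"rx": 0,"ry": 0,"rz": 6}]}}

```text
time: 29.9
position: [0.6178, 0.0299, 0.2149]
tool_rot: [0.002, 1.0, -0.0, 0.0]
ft_force: [1.3, 0.2, -7.6]
grip_width: 0.0586
```

```bash
python3 -c "
from h import *
plan(.6263,-.1877,.21,82)"
```

```text
t 29.90 pos [0.6178 0.0299 0.2149] yaw 89.76 tilt 0.04 q6 -1.70 w 0.0586
-> d(mm) [  -9.4 -217.5    5. ] rv(deg) [-0.04  0.02  7.76]
```

Request:
{"fn": "step_arm", "kwargs": {"targets": [{"dx": -0.002,"dy": -0.05,"dz": 0,"rx": 0,"ry": 0,"rz": 2},{"dx": -0.004,"dy": -0.105,"dz": 0,"rx": 0,"ry": 0,"rz": 4},{"dx": -0.007,"dy": -0.155,"dz": 0,"rx": 0,"ry": 0,"rz": 6},{"dx": -0.009,"dy": -0.195,"dz": 0,"rx": 0,"ry": 0,"rz": 7.5},{"dx": -0.009,"dy": -0.2175,"dz": 0,"rx": 0,"ry": 0,"rz": 7.8}]}}

```text
time: 30.52
position: [0.6254, -0.1911, 0.2148]
tool_rot: [0.072, 0.997, -0.001, 0.0]
ft_force: [-0.0, -0.0, -7.3]
grip_width: 0.0588
```

Request:
{"fn": "step_arm", "kwargs": {"targets": [{"dx": 0,"dy": 0,"dz": 0.01,"rx": 0,"ry": 0,"rz": 0},{"dx": 0,"dy": 0,"dz": 0.03,"rx": 0,"ry": 0,"rz": 0},{"dx": 0,"dy": 0,"dz": 0.06,"rx": 0,"ry": 0,"rz": 0},{"dx": 0,"dy": 0,"dz": 0.085,"rx": 0,"ry": 0,"rz": 0},{"dx": 0,"dy": 0,"dz": 0.1,"rx": 0,"ry": 0,"rz": 0}]}}

```text
time: 31.15
position: [0.6241, -0.1889, 0.1127]
tool_rot: [0.071, 0.997, 0.0, -0.002]
ft_force: [-0.3, -0.7, -7.5]
grip_width: 0.0587
```

```bash
python3 -c "
from h import *
c=viewer.camera('wrist');cv2.imwrite('pics/w17.png',c['img'])
plan(.6263,-.1877,.0375,82)"
```

```text
t 31.20 pos [ 0.6236 -0.189   0.1112] yaw 81.85 tilt 0.31 q6 -1.89 w 0.0587
-> d(mm) [-2.9  1.6 73.7] rv(deg) [ 0.06 -0.31 -0.15]
```

View pics/w17.png

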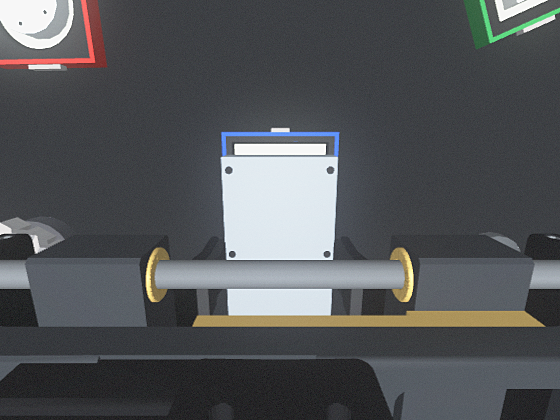

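Request:
{"fn": "step_arm", "kwargs": {"targets": [{"dx": -0.0027,"dy": 0.0015,"dz": 0.015,"rx": 0,"ry": -0.3,"rz": 0},{"dx": -0.0027,"dy": 0.0015,"dz": 0.035,"rx": 0,"ry": -0.3,"rz": 0},{"dx": -0.0027,"dy": 0.0015,"dz": 0.05,"rx": 0,"ry": -0.3,"rz": 0},{"dx": -0.0027,"dy": 0.0015,"dz": 0.055,"rx": 0,"ry": -0.3,"rz": 0},{"dx": -0.0027,"dy": 0.0015,"dz": 0.055,"rx": 0,"ry": -0.3,"rz": 0}]}}

```text
time: 31.82
position: [0.6261, -0.1879, 0.0557]
tool_rot: [0.071, 0.997, 0.001, -0.0]
ft_force: [-0.5, 1.0, -7.5]
grip_width: 0.059
```

```bash
python3 -c "
from h import *
plan(.6263,-.1877,.0375,82)
c=viewer.camera('wrist');cv2.imwrite('pics/w18.png',c['img'])"
```

```text
t 31.82 pos [ 0.6261 -0.1879  0.0557] yaw 81.84 tilt 0.08 q6 -1.89 w 0.0590
-> d(mm) [-0.2  0.2 18.2] rv(deg) [ 0.07 -0.03 -0.16]
```

View pics/w18.png

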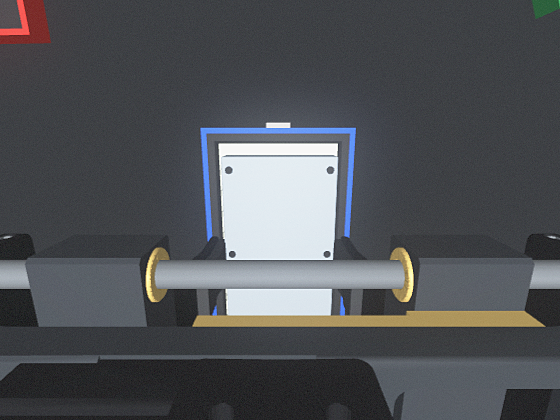

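Centred and parallel over the recess. Lowering the last 18 mm in two gentle stages.

Request:
{"fn": "step_arm", "kwargs": {"targets": [{"dx": 0,"dy": 0,"dz": 0.004,"rx": 0,"ry": 0,"rz": 0},{"dx": 0,"dy": 0,"dz": 0.008,"rx": 0,"ry": 0,"rz": 0},{"dx": 0,"dy": 0,"dz": 0.012,"rx": 0,"ry": 0,"rz": 0},{"dx": 0,"dy": 0,"dz": 0.015,"rx": 0,"ry": 0,"rz": 0},{"dx": 0,"dy": 0,"dz": 0.0155,"rx": 0,"ry": 0,"rz": 0}]}}

```text
time: 32.5
position: [0.6263, -0.1879, 0.0404]
tool_rot: [0.071, 0.997, 0.001, -0.0]
ft_force: [-0.4, 0.4, -6.3]
grip_width: 0.059
```

Request:
{"fn": "step_arm", "kwargs": {"targets": [{"dx": 0,"dy": 0,"dz": 0.0007,"rx": 0,"ry": 0,"rz": 0},{"dx": 0,"dy": 0,"dz": 0.0014,"rx": 0,"ry": 0,"rz": 0},{"dx": 0,"dy": 0,"dz": 0.0021,"rx": 0,"ry": 0,"rz": 0},{"dx": 0,"dy": 0,"dz": 0.0027,"rx": 0,"ry": 0,"rz": 0},{"dx": 0,"dy": 0,"dz": 0.0027,"rx": 0,"ry": 0,"rz": 0}]}}

```text
time: 33.12
position: [0.6264, -0.188, 0.0378]
tool_rot: [0.071, 0.997, 0.0, 0.0]
ft_force: [-0.3, -0.3, -8.0]
grip_width: 0.059
```

Still carrying the weight; a bit lower.

Request:
{"fn": "step_arm", "kwargs": {"targets": [{"dx": 0,"dy": 0,"dz": 0.0003,"rx": 0,"ry": 0,"rz": 0},{"dx": 0,"dy": 0,"dz": 0.0006,"rx": 0,"ry": 0,"rz": 0},{"dx": 0,"dy": 0,"dz": 0.0008,"rx": 0,"ry": 0,"rz": 0},{"dx": 0,"dy": 0,"dz": 0.0008,"rx": 0,"ry": 0,"rz": 0},{"dx": 0,"dy": 0,"dz": 0.0008,"rx": 0,"ry": 0,"rz": 0}]}}

```text
time: 33.75
position: [0.6264, -0.188, 0.0377]
tool_rot: [0.071, 0.997, 0.0, 0.0]
ft_force: [-1.4, 1.5, 1.3]
grip_width: 0.059
```

Contact: the force has risen from -8 to +1.3 N. Releasing.

Request:
{"fn": "step_arm", "kwargs": {"targets": [{"dx": 0,"dy": 0,"dz": 0,"rx": 0,"ry": 0,"rz": 0},{"dx": 0,"dy": 0,"dz": 0,"rx": 0,"ry": 0,"rz": 0},{"dx": 0,"dy": 0,"dz": 0,"rx": 0,"ry": 0,"rz": 0},{"dx": 0,"dy": 0,"dz": 0,"rx": 0,"ry": 0,"rz": 0},{"dx": 0,"dy": 0,"dz": -0.008,"rx": 0,"ry": 0,"rz": 0}], "gripper": 0.95}}

```text
time: 34.38
position: [0.6259, -0.1877, 0.0453]
tool_rot: [0.071, 0.997, 0.001, -0.001]
ft_force: [-0.8, 0.4, -0.4]
grip_width: 0.0823
```

Request:
{"fn": "step_arm", "kwargs": {"targets": [{"dx": 0,"dy": 0,"dz": -0.03,"rx": 0,"ry": 0,"rz": 0},{"dx": 0,"dy": 0,"dz": -0.07,"rx": 0,"ry": 0,"rz": 0},{"dx": -0.02,"dy": 0,"dz": -0.12,"rx": 0,"ry": 0,"rz": 0},{"dx": -0.06,"dy": 0,"dz": -0.17,"rx": 0,"ry": 0,"rz": 0},{"dx": -0.07,"dy": 0,"dz": -0.18,"rx": 0,"ry": 0,"rz": 0}]}}

```text
time: 35.0
position: [0.6996, -0.1993, 0.2315]
tool_rot: [0.071, 0.997, -0.001, 0.005]
ft_force: [-0.6, 0.3, -0.9]
grip_width: 0.0824
```

Request:
{"fn": "step_arm", "kwargs": {"targets": [{"dx": 0,"dy": 0,"dz": 0,"rx": 0,"ry": 0,"rz": 0},{"dx": 0,"dy": 0,"dz": 0,"rx": 0,"ry": 0,"rz": 0},{"dx": 0,"dy": 0,"dz": 0,"rx": 0,"ry": 0,"rz": 0},{"dx": 0,"dy": 0,"dz": 0,"rx": 0,"ry": 0,"rz": 0},{"dx": 0,"dy": 0,"dz": 0,"rx": 0,"ry": 0,"rz": 0}]}}

```text
time: 35.62
position: [0.6992, -0.1992, 0.2309]
tool_rot: [0.071, 0.997, -0.001, 0.005]
ft_force: [0.6, -0.5, -0.4]
grip_width: 0.0829
```

```bash
python3 - <<'E'
from h import *
c=viewer.camera('wrist');pickle.dump(c,open('w19.pkl','wb'))
cv2.imwrite('pics/w19c.png',cv2.resize(c['img'][40:230,190:380],None,fx=4,fy=4,interpolation=cv2.INTER_CUBIC))
cv2.imwrite('pics/s19.png',viewer.camera('scene')['img'])
for X in [(.6263,-.1877,.025),(.59,-.2,.025),(.59,-.165,.025),(.655,-.21,.025),(.655,-.175,.025)]:
    a,b=proj(c,X).astype(int);Y=c['R'].T@(np.linalg.inv(c['K'])@np.array([a,b,1.])*c['depth'][b,a]-c['t']);print(Y.round(4))
E
```

```text
[ 0.6258 -0.1882  0.0258]
[ 0.5896 -0.2004  0.025 ]
[ 0.5897 -0.1658  0.0271]
[ 0.6544 -0.2105  0.0268]
[ 0.6539 -0.1752  0.0261]
```

View pics/w19c.png

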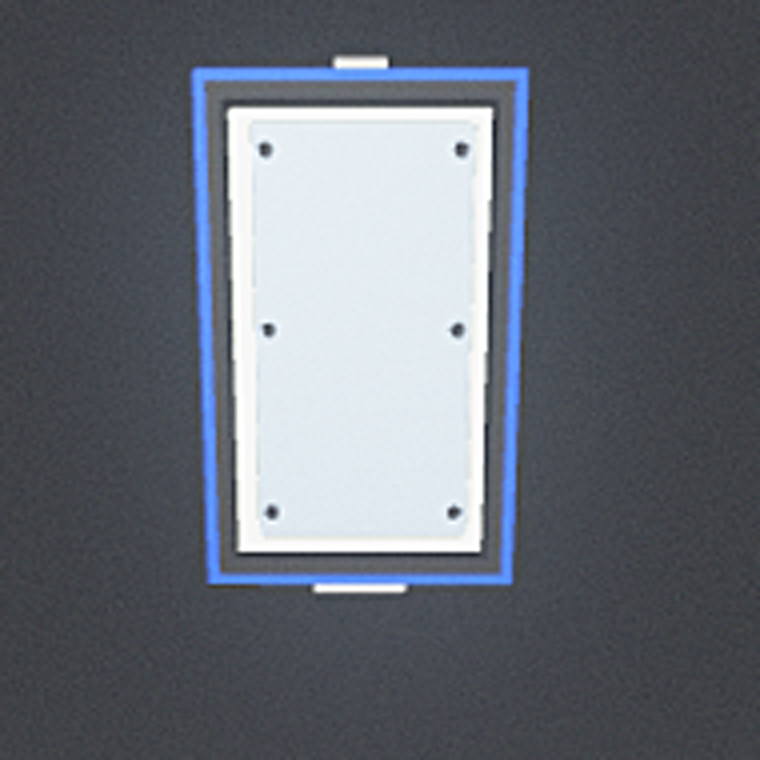

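View pics/s19.png

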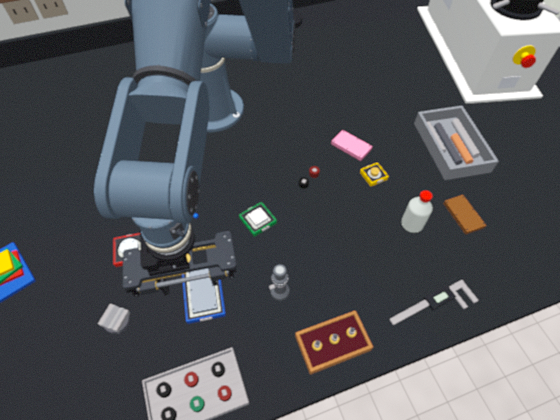

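The long block sits inside the white recess border in the blue case. All four blocks are in their cases, and the microscope (279,280) and bottle (416,212) stand where they were. The arm is clear, so I'm handing in.

```bash
python3 -c "
from h import *
print(telemetry.get_obs()['time']);print(robot.hand_in())"
```

```text
35.725
the job is handed in; nothing more can be done
None
```

I took the pile apart from the top in the order brass, square, round, long. Each block went into its own case, lowered onto the recess floor before I released it. The job was handed in at 35.7 s of the 117 s allowed; no verdict was reported.

**Placement:** the last wrist pictures show all four blocks sitting inside their recesses.
- **Square, round and long:** centred to about 2 mm by eye. Camera heights on their tops were 24–27 mm (24–25 mm nominal, and the camera reads about 1 mm high), so they sit flat on the recess floor.
- **Brass:** I judged it only from the picture and the set-down height, with no camera height taken.

**Set-down:** the wrist force showed round and long meeting the floor clearly. For the brass it rose only about 1.5 N, and for the square it showed nothing, so I lowered that one a further 0.5 mm before release.

**Bystanders:** in the last scene picture the microscope and wash bottle stand upright where they were, and the gripper is clear of everything.

**Disagreement:** the first positions from the top camera were 2–3 mm off the wrist camera's in y. I used the wrist camera values for every grasp and placement.

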